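# Lay out stripped source parts to dry and start the blower

### The arm

A 6-joint arm with a two-finger parallel gripper is mounted at the origin on the work surface. World frame = base frame: x ahead of the robot, y to its left, z up, the work surface at z = 0. Lengths are in m, angles in rad, forces in N, time in s.
With the tool pointing down it reaches from about 0.275 to 0.775 m from the base axis. Payload 14.6 kg.
Tool frame: the origin (TCP) lies midway between the tips of the shut fingers; the grasp point (between the pads) lies 19 mm behind it; z points along the fingers, y is the line along which they close (so a half turn about z gives the same grasp; the last joint's range is limited). The gripper opens to 85 mm and grips with 20 to 120 N. Pads are 22 mm wide; open, the fingers measure 114 mm over their backs; the gripper's body (76 mm by 85 mm) begins 54 mm behind the grasp point. The pads swing forward as they close: fully open they stand 13 mm farther back than shut.
Start: joints at [-0.155, 0.263, -0.048, 1.259, 0, 1.415], TCP at [0.525, -0, 0.231] pointing down, gripper open.
Joint ranges: [-2.65, 2.65], [-0.89, 1.7], [-1.18, 1.37], [-2.13, 2.11], [-1.35, 1.29], [-3.14, 3.14]. Speed limits (rad/s): [1.89, 1.89, 2.57, 2.79, 3.14, 3.14].

### API

Orientations are given as a rotation vector (axis times angle).
In Python, from bench import readout, viewer, ctrl gives the robot as it stands.
- The arm moves only by the tool carry_out, never from a script. Its argument "moves" is a list of rows, each an object with "gripper": the closure, from 0 (fully open) to 1 (shut); "travel": the shift along the tool's x, y, z in units of 0.3 m (1.0 is 0.3 m), a list of three; "spin": the turn about the tool's z in units of 1.5 rad (1.0 is 1.5 rad). A call has 1 to 8 rows; each row is the pose to reach, as a shift and turn from the pose commanded when the call began, along the tool's axes at that moment; what a row does not reach only later rows make up. A row lasts 1/10 s, in which the tool goes at most 50 mm and 8.59 degrees, less where a joint would pass 70% of its speed; a pose out of reach is approached as far as the arm can. A call with a number of a shift or a turn outside -1 to 1 is refused whole. A call with a gripper value outside its range is refused whole. The fingers move at their own pace and stop on an object; "newtons" is the grip in N (left out, the last holds). Time passes only in rows, so rows that repeat a pose let the fingers close. It gives the time, the measured TCP pose, the force, the opening and the grip force at its end, in the units of the state.
- readout.get_obs(): the state, without advancing time (a new reading comes with each control period).
- viewer.camera(name): name is "scene" or "side" or "wrist"; returns a dict with "img" (420x560x3 uint8, red, green, blue), "fx", "fy", "cx", "cy" (pixels), "rvec" (rotation vector, rad) and "tvec" (3), from world to camera coordinates, as OpenCV has them. Camera axes: x right, y down, z forward; pixel columns grow to the right and rows downward; lengths in m; the calibration is good to about 2 mm. A picture is of the moment at which its call begins. There is no depth.
- ctrl.hand_in(): hands the job in; it is judged then, once.
The state is a dict: "time_s": time; "joint_positions": joint angles; "joint_velocities": joint speeds; "joint_efforts": joint torques, N m; "ee_pos": TCP position; "eef_rot": TCP orientation; "wrist_force": force on the tool from outside, world axes, zero at the start; "ft_torque": the same for the moment, N m; "width": finger opening in m; "gripper_force": force on a finger pad.
Only numpy, scipy, OpenCV 4.12 (cv2) and the standard library are available. Lean on these libraries where they do the work, as an engineer would, in place of code of your own. Each camera call takes 0.05 s, during which the arm holds its last target. There are 200 camera calls.

### The job

Set the washed parts out to dry: lay every copper bar across both of the narrow raised rails of the blue rack with its white end blocks hanging just outside the rails, lay every steel cover plate grip side up on the green sloped board with its long edge resting squarely against the lip at the foot, and put all the small fittings (orange clamp, brass nut, ceramic standoff) in the blue tray. Only when everything is in its place, push the blower's red lever all the way over, away from the robot. Leave the bottle, the jar and the screwdriver where they are.

Things in the scene. Friction and masses are not known exactly. Their poses are not given: they have to be found in the camera images.
- rack: fixed drying rack: blue base 70 x 250 x 8 mm, two parallel steel rails along the rack's y, each 8 mm wide, 250 mm long, centred at x = -24 and +24 mm (56 mm over outer faces), tops 90 mm above the bench, posts at y = -115 and +115 mm; origin on the bench under its centre. A bar laid properly lies along the rack's x, centre over x = 0, 100 mm above the bench
- board: green board of the fixed sloped rest, 250 mm wide, rising 25 degrees away from the robot; origin on its upper surface at the middle of the foot, at the inner face of the aluminium lip, 18 mm above the bench; x up the slope (140 mm of board), y along the lip, z square out of the board. The lip is 8 mm thick and stands 10 mm out of the board
- tray: blue open tray, fixed, 140 x 190 x 45 mm outside (x, y, z), wall and floor 4 mm; origin on the bench under its centre
- switch (a joint): angle of the blower's red toggle lever: 0 leaning towards the robot (off), 1.0 rad leaning away from it (on); stays where it is left
- switch_tip (a point): tip of the red lever, which is about 80 mm long on a grey block between the robot and the rack, rest and tray; it swings in the vertical plane of the block's x, roughly the world's x
- bar1: copper bar, 20 x 20 mm square and 120 mm long overall, with a white ceramic end block 28 x 28 x 20 mm at each end (80 mm of bare copper between the blocks); origin at its very centre (14 mm above the bench as it lies), x along its length; weighs about 0.25 kg; may be absent
- bar2: copper bar, 20 x 20 mm square and 120 mm long overall, with a white ceramic end block 28 x 28 x 20 mm at each end (80 mm of bare copper between the blocks); origin at its very centre (14 mm above the bench as it lies), x along its length; weighs about 0.25 kg; may be absent
- bar3: copper bar, 20 x 20 mm square and 120 mm long overall, with a white ceramic end block 28 x 28 x 20 mm at each end (80 mm of bare copper between the blocks); origin at its very centre (14 mm above the bench as it lies), x along its length; weighs about 0.25 kg; may be absent
- cover1: stainless cover plate 90 x 64 x 5 mm with a black grip block standing on its middle (16 mm wide along the plate's long side, 40 mm along the short side, its top 37 mm above the plate's underside); origin at the centre of the underside, x along the 90 mm side, z up out of the grip; may be absent
- cover2: stainless cover plate 90 x 64 x 5 mm with a black grip block standing on its middle (16 mm wide along the plate's long side, 40 mm along the short side, its top 37 mm above the plate's underside); origin at the centre of the underside, x along the 90 mm side, z up out of the grip; may be absent
- clamp: orange plastic clamp: foot 44 x 24 x 10 mm (x, y, z) with an upright block 18 x 24 mm on its middle, 36 mm high overall; origin at the centre of its underside; may be absent
- nut: brass hexagon nut, 30 mm across flats, 20 mm high; origin at the centre of its underside, flats facing along its y and every 60 degrees from there; may be absent
- standoff: ceramic standoff: blue foot 34 x 34 x 10 mm with a white round stem 22 mm in diameter on it, 36 mm high overall; origin at the centre of its underside; may be absent
- solvent: white plastic bottle, 60 mm in diameter, 150 mm high, bystander; origin at the centre of its underside
- jar: amber jar with a black cap, 60 mm in diameter, 60 mm high, bystander; origin at the centre of its underside
- driver: screwdriver lying on the bench beyond the work, bystander

How it is judged:
On the way, in this order (a step that is already met when the one before it is completed fails the run):
1. every bar lies across both rails, every cover rests on the slope against the lip, every fitting is in the tray, all let go (x of bar1 in the frame of rack between -0.013 and 0.013 m and y of bar1 in the frame of rack between -0.118 and 0.118 m and z of bar1 in the frame of rack between 0.096 and 0.103 m and angle between the x axis of each of bar1, bar2, bar3 and the x axis of rack, either way round below 0.25 rad and linear speed of each of bar1, bar2, bar3, cover1, cover2, clamp, nut, standoff below 0.03 m/s and x of bar2 in the frame of rack between -0.013 and 0.013 m and y of bar2 in the frame of rack between -0.118 and 0.118 m and z of bar2 in the frame of rack between 0.096 and 0.103 m and x of bar3 in the frame of rack between -0.013 and 0.013 m and y of bar3 in the frame of rack between -0.118 and 0.118 m and z of bar3 in the frame of rack between 0.096 and 0.103 m and x of cover1 in the frame of board between 0.027 and 0.04 m and y of cover1 in the frame of board between -0.085 and 0.085 m and z of cover1 in the frame of board between -0.003 and 0.004 m and angle between the x axis of each of cover1, cover2 and the y axis of board, either way round below 0.15 rad and angle between each of cover1, cover2's own z axis and vertical below 0.6 rad and x of cover2 in the frame of board between 0.027 and 0.04 m and y of cover2 in the frame of board between -0.085 and 0.085 m and z of cover2 in the frame of board between -0.003 and 0.004 m and x of clamp in the frame of tray between -0.066 and 0.066 m and y of clamp in the frame of tray between -0.091 and 0.091 m and z of clamp in the frame of tray between -0.002 and 0.04 m and x of nut in the frame of tray between -0.066 and 0.066 m and y of nut in the frame of tray between -0.091 and 0.091 m and z of nut in the frame of tray between -0.002 and 0.04 m and x of standoff in the frame of tray between -0.066 and 0.066 m and y of standoff in the frame of tray between -0.091 and 0.091 m and z of standoff in the frame of tray between -0.002 and 0.04 m and contact force between the fingers and bar1 below 0.2 N and contact force between the fingers and bar2 below 0.2 N and contact force between the fingers and bar3 below 0.2 N and contact force between the fingers and cover1 below 0.2 N and contact force between the fingers and cover2 below 0.2 N and contact force between the fingers and clamp below 0.2 N and contact force between the fingers and nut below 0.2 N and contact force between the fingers and standoff below 0.2 N), for 0.2 s.
2. then the blower lever is pushed right over (value of joint switch above 0.85 rad), for 0.2 s.
At the end, for the whole second after the job is handed in: bars at rest across both rails (centred within 13 mm, square within 0.25 rad), covers grip up and flat on the board, long edge within 8 mm and 0.15 rad of the lip, fully on its width; fittings in the tray; lever past 0.85 rad (x of bar1 in the frame of rack between -0.013 and 0.013 m and y of bar1 in the frame of rack between -0.118 and 0.118 m and z of bar1 in the frame of rack between 0.096 and 0.103 m and angle between the x axis of each of bar1, bar2, bar3 and the x axis of rack, either way round below 0.25 rad and linear speed of each of bar1, bar2, bar3, cover1, cover2, clamp, nut, standoff below 0.03 m/s and x of bar2 in the frame of rack between -0.013 and 0.013 m and y of bar2 in the frame of rack between -0.118 and 0.118 m and z of bar2 in the frame of rack between 0.096 and 0.103 m and x of bar3 in the frame of rack between -0.013 and 0.013 m and y of bar3 in the frame of rack between -0.118 and 0.118 m and z of bar3 in the frame of rack between 0.096 and 0.103 m and x of cover1 in the frame of board between 0.027 and 0.04 m and y of cover1 in the frame of board between -0.085 and 0.085 m and z of cover1 in the frame of board between -0.003 and 0.004 m and angle between the x axis of each of cover1, cover2 and the y axis of board, either way round below 0.15 rad and angle between each of cover1, cover2's own z axis and vertical below 0.6 rad and x of cover2 in the frame of board between 0.027 and 0.04 m and y of cover2 in the frame of board between -0.085 and 0.085 m and z of cover2 in the frame of board between -0.003 and 0.004 m and x of clamp in the frame of tray between -0.066 and 0.066 m and y of clamp in the frame of tray between -0.091 and 0.091 m and z of clamp in the frame of tray between -0.002 and 0.04 m and x of nut in the frame of tray between -0.066 and 0.066 m and y of nut in the frame of tray between -0.091 and 0.091 m and z of nut in the frame of tray between -0.002 and 0.04 m and x of standoff in the frame of tray between -0.066 and 0.066 m and y of standoff in the frame of tray between -0.091 and 0.091 m and z of standoff in the frame of tray between -0.002 and 0.04 m and value of joint switch above 0.85 rad); the robot touches nothing.
It fails at once if the bottle is pushed more than 25 mm or knocked over (distance of solvent from where it was at the start of the episode above 0.025 m or angle between solvent's own z axis and vertical above 0.5 rad).
It fails at once if the jar is pushed more than 25 mm or knocked over (distance of jar from where it was at the start of the episode above 0.025 m or angle between jar's own z axis and vertical above 0.5 rad).
It fails at once if the screwdriver is pushed more than 25 mm (distance of driver from where it was at the start of the episode above 0.025 m).
Of bar1, bar2, bar3 only 2 to 3 are there at a start; the rules pass over those that are not, and their reading is None.
Of cover1, cover2 only 1 to 2 are there at a start; the rules pass over those that are not, and their reading is None.
Of clamp, nut, standoff only 2 to 3 are there at a start; the rules pass over those that are not, and their reading is None.
At some moment in a run one of clamp, standoff may be knocked a few centimetres aside while the robot is not near it.
Once in a run the grip may slacken for a moment while it holds something.
It also fails if it takes over 210 s, if anything falls off the work surface, if the arm or the gripper's body presses on something with over 40 N, if the wrist force passes 120 N, or if a joint passes its speed limit or range.

## Working session

There is one attempt and no reset: what is moved stays moved. The work goes in short steps, Python scripts to look and compute and a tool call to move; the robot and the scene stay as the last step left them, time stands still between calls to the robot, and variables do not carry over. Pictures are saved under pics/ and viewed, at most 14 in all, crops included, and the job is handed in when it is done.

Besides the shell and the picture viewer there is one more tool, called after "Request:" as name([rows], argument=value, ...), one row to a line, values as JSON. carry_out: Moves the arm, as the interface text tells. Its arguments: {"type":"object","properties":{"moves":{"type":"array","items":{"type":"object","properties":{"gripper":{"type":"number"},"travel":{"type":"array","items":{"type":"number"}},"spin":{"type":"number"}}}},"newtons":{"type":"number"}},"required":["moves"]}

```bash
mkdir -p pics; ls
cat > h.py <<'E'
import numpy as np, cv2, json, sys
from bench import readout, viewer, ctrl
def cam(n, save=None):
    c=viewer.camera(n)
    if save:
        cv2.imwrite(f'pics/{save}.png', c['img'][:,:,::-1])
        np.savez(f'pics/{save}.npz', **{k:np.array(v) for k,v in c.items()})
    return c
def load(s): return dict(np.load(f'pics/{s}.npz'))
def ray(c,u,v,z):
    R=cv2.Rodrigues(np.array(c['rvec'],float))[0]; t=np.array(c['tvec'],float).ravel()
    d=R.T@np.array([(u-c['cx'])/c['fx'],(v-c['cy'])/c['fy'],1.]); o=-R.T@t
    return o+d*(z-o[2])/d[2]
def proj(c,P):
    R=cv2.Rodrigues(np.array(c['rvec'],float))[0]; t=np.array(c['tvec'],float).ravel()
    q=np.atleast_2d(P)@R.T+t
    return np.c_[c['fx']*q[:,0]/q[:,2]+c['cx'], c['fy']*q[:,1]/q[:,2]+c['cy']]
E
python3 - <<'E'
from h import *
for n in ['scene','side']:
    c=cam(n,n+'0'); im=cv2.resize(c['img'],(800,600),interpolation=cv2.INTER_CUBIC); cv2.imwrite(f'pics/{n}0b.png',im[:,:,::-1])
    R=cv2.Rodrigues(np.array(c['rvec'],float))[0]; print(n,-R.T@np.array(c['tvec']).ravel(), R[2],c['fx'],c['cx'],c['cy'])
print(readout.get_obs())
E
```

```text
pics
scene [ 1.63789865 -0.42309928  1.35028412] [-0.63952781  0.23826152 -0.73091424] 482.79434336778263 278.920568020476 205.86781577305032
side [0.43263055 0.81661454 0.98050106] [ 0.10467894 -0.66740386 -0.73730211] 428.41981729415266 282.1432192479229 205.82973825268894
{'time_s': 0.1, 'joint_positions': array([-1.55289302e-01,  2.63440083e-01, -4.88354542e-02,  1.25936205e+00,
        2.81282666e-06,  1.41549685e+00]), 'joint_velocities': array([ 0.0010786 , -0.00125704,  0.00294693, -0.00118616,  0.00057624,
        0.00073609]), 'joint_efforts': array([ 3.99830533e-03, -6.38578105e+01,  3.85062754e+01,  9.92193818e-03,
       -8.72614100e-05, -2.47696767e-05]), 'ee_pos': array([5.24784221e-01, 3.49860748e-05, 2.30905274e-01]), 'eef_rot': array([-2.22094830e+00, -2.22097091e+00,  7.74893939e-04]), 'wrist_force': array([0.10570163, 0.11355054, 0.85276314]), 'ft_torque': array([ 0.01121327,  0.00365454, -0.01995476]), 'gripper_force': 0.0, 'width': 0.08579457547811402}
```

View pics/scene0b.png

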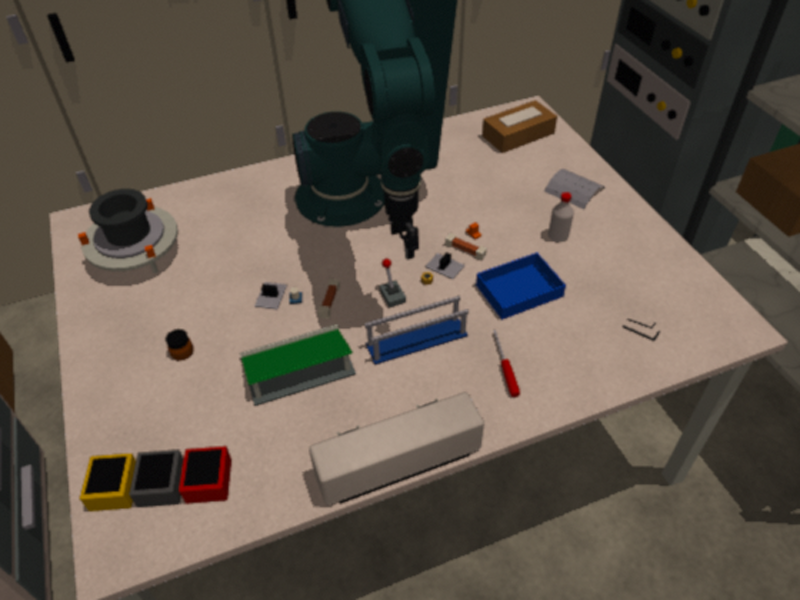

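View pics/side0b.png

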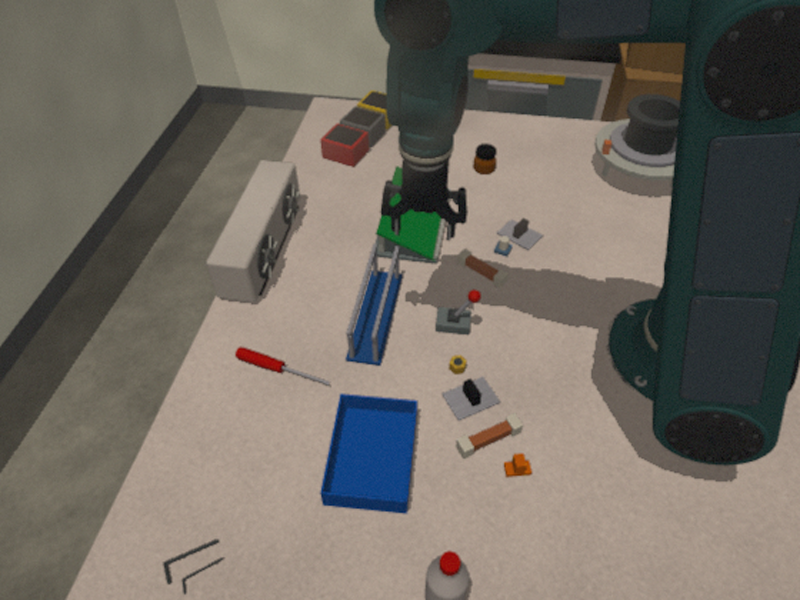

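The scene shows two bars, near (465,245) and (330,295). There are two covers, near (445,263) and (270,293). The clamp is at (473,231), the nut at (427,278) and the standoff at (296,297). The lever tip is at (387,263), with the rack, board and tray behind it. The side view confirms this. Next I'll rectify the views to the bench plane.

```bash
cat >> h.py <<'E'
def rect(c,x0,x1,y0,y1,s,z=0.):
    """top view: up = +x, left = +y, s px per m"""
    W=int((y1-y0)*s);H=int((x1-x0)*s)
    P=np.array([[x1,y1,z],[x1,y0,z],[x0,y0,z],[x0,y1,z]])
    M=cv2.getPerspectiveTransform(proj(c,P).astype(np.float32),np.float32([[0,0],[W,0],[W,H],[0,H]]))
    im=cv2.warpPerspective(c['img'],M,(W,H),flags=cv2.INTER_CUBIC)
    g=0.05
    for y in np.arange(np.ceil(y0/g)*g,y1,g):
        u=int((y1-y)*s); cv2.line(im,(u,0),(u,4),(255,0,0),1); cv2.putText(im,f'{y*100:.0f}',(u+1,14),0,.35,(255,0,0))
    for x in np.arange(np.ceil(x0/g)*g,x1,g):
        v=int((x1-x)*s); cv2.line(im,(0,v),(4,v),(255,0,0),1); cv2.putText(im,f'{x*100:.0f}',(6,v+4),0,.35,(255,0,0))
    return im
def sv(n,im): cv2.imwrite(f'pics/{n}.png',np.ascontiguousarray(im[:,:,::-1]))
E
python3 - <<'E'
from h import *
sv('r1',rect(load('scene0'),.27,.77,-.4,.4,1000))
sv('r2',rect(load('side0'),.27,.77,-.4,.4,1000))
c=cam('wrist','w0'); R=cv2.Rodrigues(c['rvec'])[0]; print(-R.T@c['tvec'].ravel(),R[2],c['fx'],c['cx'],c['cy'])
E
```

```text
[0.52331117 0.08005131 0.37279157] [-0.00107415 -0.31330333 -0.9496525 ] 312.9302015025318 273.7746133611903 207.67839539458865
```

View pics/r1.png

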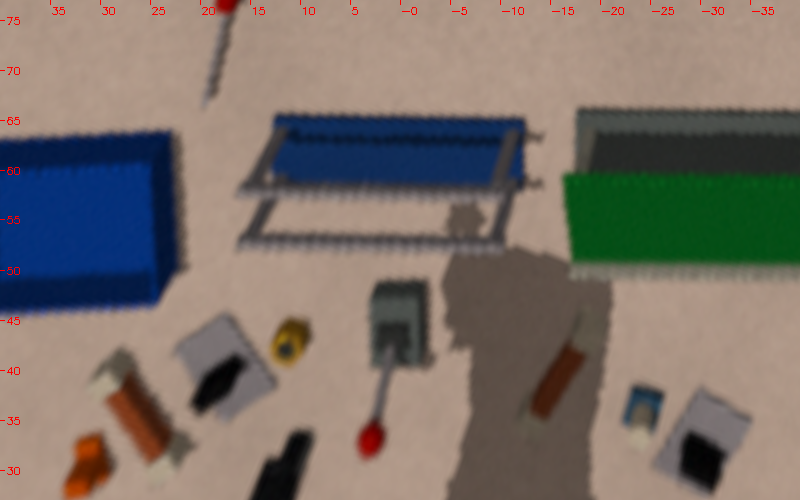

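View pics/r2.png

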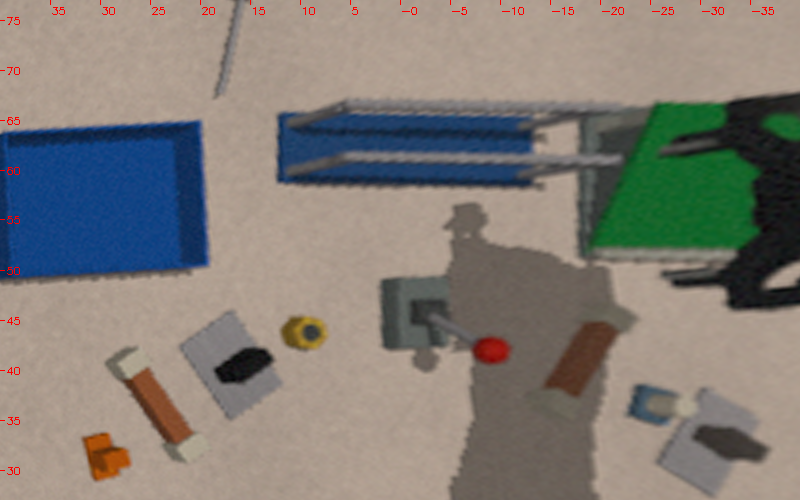

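The rectified views show the layout. The tray is on the left, centred near (0.57, 0.31), the rack near (0.62, 0), and the board foot near (0.50, -0.29). The scene camera is coarse, so I'll also rectify the wrist view.

Run:
```python
from h import *
sv('r3',rect(load('w0'),.27,.77,-.4,.4,1000))
```

```text
(no output)
```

View pics/r3.png

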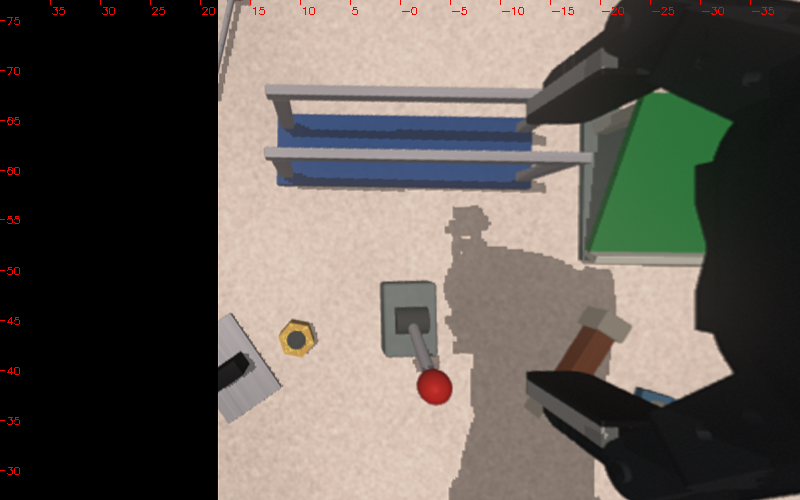

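The wrist view is sharp. It shows the nut at (297,338), the lever ball at (434,387) and the rails. I'll view each cluster from above with it.

Request:
carry_out([
  {"travel": [0.73,-0.25,-0.1],"spin": 0,"gripper": 0},
  {"travel": [0.73,-0.25,-0.1],"spin": 0,"gripper": 0},
  {"travel": [0.73,-0.25,-0.1],"spin": 0,"gripper": 0},
  {"travel": [0.73,-0.25,-0.1],"spin": 0,"gripper": 0},
  {"travel": [0.73,-0.25,-0.1],"spin": 0,"gripper": 0},
  {"travel": [0.73,-0.25,-0.1],"spin": 0,"gripper": 0},
  {"travel": [0.73,-0.25,-0.1],"spin": 0,"gripper": 0},
])

```text
time_s: 0.85
ee_pos: [0.4498, 0.2194, 0.2611]
eef_rot: [2.22, 2.223, -0.0]
wrist_force: [0.3, -0.7, -0.3]
width: 0.0853
gripper_force: 0.0
```

Run:
```python
from h import *
c=cam('wrist','w1'); sv('r4',rect(c,.27,.67,.04,.44,1400)); o=readout.get_obs(); print(o['time_s'],o['ee_pos'],o['joint_positions'])
R=cv2.Rodrigues(c['rvec'])[0]; print(-R.T@c['tvec'].ravel())
```

```text
0.9 [0.4500368  0.2187162  0.26104454] [ 2.89508443e-01  2.13368495e-01 -3.58966542e-02  1.32192749e+00
 -2.20140803e-04  1.86001017e+00]
[0.44806325 0.29947187 0.40302157]
```

Request:
carry_out([
  {"travel": [-0.8,0,0],"spin": 0,"gripper": 0},
  {"travel": [-0.8,0,0],"spin": 0,"gripper": 0},
  {"travel": [-0.8,0,0],"spin": 0,"gripper": 0},
  {"travel": [-0.8,0,0],"spin": 0,"gripper": 0},
  {"travel": [-0.8,0,0],"spin": 0,"gripper": 0},
  {"travel": [-0.8,0,0],"spin": 0,"gripper": 0},
])

```text
time_s: 1.5
ee_pos: [0.4498, -0.0261, 0.261]
eef_rot: [2.229, 2.214, -0.001]
wrist_force: [0.6, -0.5, 1.0]
width: 0.0854
gripper_force: 0.0
```

Request:
carry_out([
  {"travel": [-0.75,0,0],"spin": 0,"gripper": 0},
  {"travel": [-0.75,0,0],"spin": 0,"gripper": 0},
  {"travel": [-0.75,0,0],"spin": 0,"gripper": 0},
  {"travel": [-0.75,0,0],"spin": 0,"gripper": 0},
  {"travel": [-0.75,0,0],"spin": 0,"gripper": 0},
  {"travel": [-0.75,0,0],"spin": 0,"gripper": 0},
  {"travel": [-0.75,0,0],"spin": 0,"gripper": 0},
])

```text
time_s: 2.2
ee_pos: [0.4495, -0.2465, 0.2609]
eef_rot: [-2.223, -2.218, -0.0]
wrist_force: [0.6, 0.2, -1.1]
width: 0.0857
gripper_force: 0.0
```

Run:
```python
from h import *
c=cam('wrist','w2'); sv('r5',rect(c,.27,.67,-.44,-.04,1400)); o=readout.get_obs(); print(o['time_s'],o['ee_pos'],o['joint_positions'])
R=cv2.Rodrigues(c['rvec'])[0]; print(-R.T@c['tvec'].ravel())
```

```text
2.25 [ 0.44965579 -0.24581034  0.26108511] [-6.59512271e-01  2.34601842e-01 -7.16070954e-03  1.32970466e+00
  1.97961611e-04  9.12143379e-01]
[ 0.44817955 -0.16661114  0.40283359]
```

View pics/r4.png

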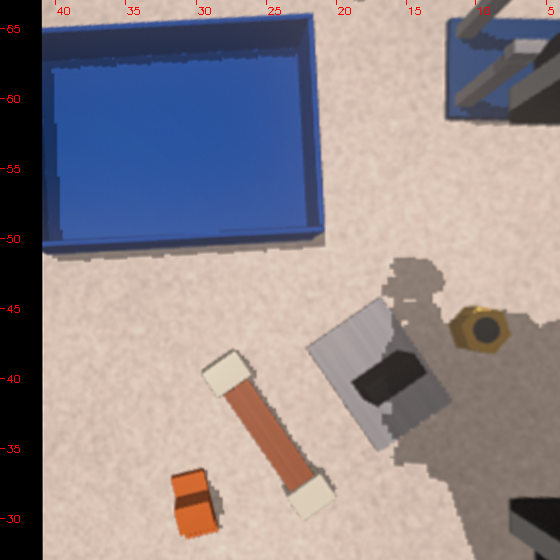

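View pics/r5.png

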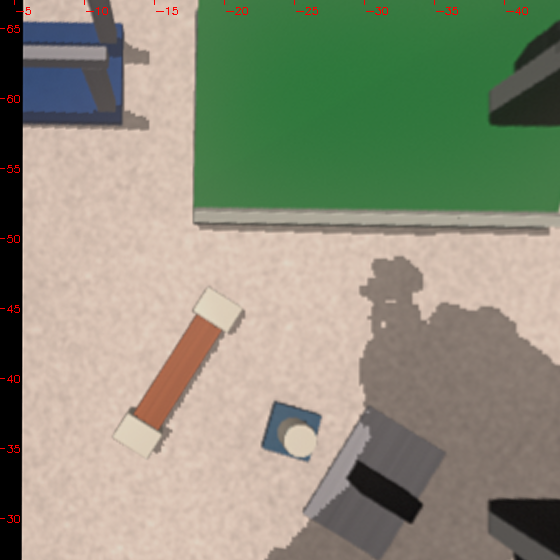

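From the wrist views, with parallax corrected:
- **Standoff:** about (0.364, -0.247).
- **Bar B:** (0.4075, -0.167), axis at -33°.
- **Cover B:** (0.328, -0.306), axis at -32°.
- **Bar A:** r4 blocks at (225,372) and (311,496).
- **Cover A:** (0.403, 0.171), axis at 35°.
- **Nut:** (0.4355, 0.103).
- **Clamp:** (0.314, 0.300), axis at 14.5°.
- **Tray:** (0.562, 0.317).
- **Rack:** (0.6165, -0.003).
- **Board foot:** x of about 0.521, y centre -0.30.

I'll start with the standoff.

Request:
carry_out([
  {"travel": [0,-0.285,0.6],"spin": 0,"gripper": 0},
  {"travel": [0,-0.285,0.6],"spin": 0,"gripper": 0},
  {"travel": [0,-0.285,0.6],"spin": 0,"gripper": 0},
  {"travel": [0,-0.285,0.6],"spin": 0,"gripper": 0},
  {"travel": [0,-0.285,0.6],"spin": 0,"gripper": 0},
  {"travel": [0,-0.285,0.83],"spin": 0,"gripper": 0},
  {"travel": [0,-0.285,0.83],"spin": 0,"gripper": 0},
  {"travel": [0,-0.285,0.83],"spin": 0,"gripper": 0},
])

```text
time_s: 3.05
ee_pos: [0.3644, -0.2448, 0.0114]
eef_rot: [-2.219, -2.221, -0.0]
wrist_force: [0.0, -0.7, 0.1]
width: 0.0851
gripper_force: 0.0
```

Request:
carry_out([
  {"travel": [0,0,0],"spin": 0,"gripper": 1},
  {"travel": [0,0,0],"spin": 0,"gripper": 1},
  {"travel": [0,0,0],"spin": 0,"gripper": 1},
  {"travel": [0,0,0],"spin": 0,"gripper": 1},
  {"travel": [0,0,0],"spin": 0,"gripper": 1},
  {"travel": [0,0,-0.2],"spin": 0,"gripper": 1},
  {"travel": [0,0,-0.6],"spin": 0,"gripper": 1},
  {"travel": [0,0,-0.6],"spin": 0,"gripper": 1},
], newtons=40)

```text
time_s: 3.85
ee_pos: [0.3641, -0.2456, 0.1645]
eef_rot: [-2.221, -2.221, -0.0]
wrist_force: [-0.2, -0.5, -0.7]
width: 0.0208
gripper_force: 39.5
```

```bash
cat >> h.py <<'E'
def tip():
    o=readout.get_obs(); R=cv2.Rodrigues(np.array(o['eef_rot']))[0]
    return o, np.array(o['ee_pos']), R
def plan(*wps):
    """wps: (x,y,z,closing angle deg or None). prints travel/spin from now"""
    o,p,R=tip(); phi=np.arctan2(R[1,1],R[0,1]); print('t %.2f'%o['time_s'],'p',p.round(4),'phi %.1f'%np.degrees(phi),'w %.4f'%o['width'],'f %.1f'%o['gripper_force'],'q6 %.2f'%o['joint_positions'][5])
    for x,y,z,a in wps:
        d=R.T@(np.array([x,y,z])-p); s=0 if a is None else phi-np.radians(a)
        n=max(np.linalg.norm(d)/.05, abs(s)/np.radians(8.59)); print('travel',(d/.3).round(3),'spin %.3f'%(s/1.5),'rows %.1f'%n)
E
python3 - <<'E'
from h import *
plan((.44,.0,.21,0),(.565,.265,.20,3),(.565,.265,.022,3))
E
```

```text
t 3.85 p [ 0.3641 -0.2456  0.1645] phi -0.0 w 0.0208 f 39.5 q6 0.79
travel [ 0.819  0.253 -0.152] spin -0.000 rows 5.2
travel [ 1.702  0.67  -0.118] spin -0.035 rows 11.0
travel [1.702 0.67  0.475] spin -0.035 rows 11.3
```

Request:
carry_out([
  {"travel": [0.9,0.35,-0.12],"spin": 0,"gripper": 1},
  {"travel": [0.9,0.35,-0.12],"spin": 0,"gripper": 1},
  {"travel": [0.9,0.35,-0.12],"spin": 0,"gripper": 1},
  {"travel": [0.9,0.35,-0.12],"spin": 0,"gripper": 1},
  {"travel": [0.9,0.35,-0.12],"spin": 0,"gripper": 1},
  {"travel": [0.9,0.35,-0.12],"spin": 0,"gripper": 1},
  {"travel": [0.9,0.35,-0.12],"spin": 0,"gripper": 1},
])

```text
time_s: 4.55
ee_pos: [0.4707, 0.0278, 0.199]
eef_rot: [2.216, 2.226, 0.002]
wrist_force: [-0.1, 0.1, -0.4]
width: 0.0203
gripper_force: 39.7
```

Request:
carry_out([
  {"travel": [0.8,0.32,0],"spin": -0.03,"gripper": 1},
  {"travel": [0.8,0.32,0],"spin": -0.03,"gripper": 1},
  {"travel": [0.8,0.32,0],"spin": -0.03,"gripper": 1},
  {"travel": [0.8,0.32,0],"spin": -0.03,"gripper": 1},
  {"travel": [0.8,0.32,0],"spin": -0.03,"gripper": 1},
  {"travel": [0.8,0.32,0],"spin": -0.03,"gripper": 1},
  {"travel": [0.8,0.32,0],"spin": -0.03,"gripper": 1},
])

```text
time_s: 5.25
ee_pos: [0.5656, 0.2646, 0.1976]
eef_rot: [-2.169, -2.272, 0.001]
wrist_force: [-0.1, -0.7, -0.7]
width: 0.0206
gripper_force: 39.7
```

Run:
```python
from h import *
plan((.565,.265,.06,3),(.565,.265,.018,3))
```

```text
t 5.25 p [0.5656 0.2646 0.1976] phi 2.7 w 0.0206 f 39.7 q6 1.83
travel [ 0.002 -0.002  0.459] spin -0.004 rows 2.8
travel [ 0.002 -0.001  0.599] spin -0.004 rows 3.6
```

Request:
carry_out([
  {"travel": [0,0,0.59],"spin": 0,"gripper": 1},
  {"travel": [0,0,0.59],"spin": 0,"gripper": 1},
  {"travel": [0,0,0.59],"spin": 0,"gripper": 1},
  {"travel": [0,0,0.59],"spin": 0,"gripper": 1},
  {"travel": [0,0,0.595],"spin": 0,"gripper": 1},
  {"travel": [0,0,0.595],"spin": 0,"gripper": 0.4},
  {"travel": [0,0,0.595],"spin": 0,"gripper": 0.4},
  {"travel": [0,0,0.595],"spin": 0,"gripper": 0.4},
])

```text
time_s: 6.05
ee_pos: [0.5663, 0.2639, 0.0215]
eef_rot: [2.17, 2.27, 0.003]
wrist_force: [-0.3, -0.0, -0.3]
width: 0.0513
gripper_force: 0.0
```

Request:
carry_out([
  {"travel": [0,0,-0.5],"spin": 0,"gripper": 0.4},
  {"travel": [0,0,-0.5],"spin": 0,"gripper": 0.4},
  {"travel": [0,0,-0.5],"spin": 0,"gripper": 0.2},
  {"travel": [0.2,-0.6,-0.4],"spin": -0.1,"gripper": 0},
  {"travel": [0.2,-0.6,-0.4],"spin": -0.1,"gripper": 0},
  {"travel": [0.2,-0.6,-0.4],"spin": -0.1,"gripper": 0},
  {"travel": [0.2,-0.6,-0.4],"spin": -0.1,"gripper": 0},
  {"travel": [0.2,-0.6,-0.4],"spin": -0.1,"gripper": 0},
])

```text
time_s: 6.85
ee_pos: [0.3784, 0.3162, 0.1404]
eef_rot: [-1.99, -2.43, 0.001]
wrist_force: [-0.2, 0.0, 0.0]
width: 0.0851
gripper_force: 0.0
```

Run:
```python
from h import *
plan((.314,.300,.08,14.5),(.314,.300,.012,14.5))
```

```text
t 6.85 p [0.3784 0.3162 0.1404] phi 11.4 w 0.0851 f 0.0 q6 1.90
travel [-0.011 -0.221  0.201] spin -0.037 rows 1.8
travel [-0.011 -0.221  0.428] spin -0.037 rows 2.9
```

Request:
carry_out([
  {"travel": [-0.01,-0.22,0.2],"spin": -0.037,"gripper": 0},
  {"travel": [-0.01,-0.22,0.2],"spin": -0.037,"gripper": 0},
  {"travel": [-0.01,-0.22,0.2],"spin": -0.037,"gripper": 0},
  {"travel": [-0.01,-0.22,0.425],"spin": -0.037,"gripper": 0},
  {"travel": [-0.01,-0.22,0.425],"spin": -0.037,"gripper": 0},
  {"travel": [-0.01,-0.22,0.425],"spin": -0.037,"gripper": 0},
])

```text
time_s: 7.45
ee_pos: [0.3187, 0.2997, 0.0114]
eef_rot: [-1.927, -2.481, 0.003]
wrist_force: [0.3, -0.2, 1.0]
width: 0.0856
gripper_force: 0.0
```

Request:
carry_out([
  {"travel": [0,0,0],"spin": 0,"gripper": 1},
  {"travel": [0,0,0],"spin": 0,"gripper": 1},
  {"travel": [0,0,0],"spin": 0,"gripper": 1},
  {"travel": [0,0,0],"spin": 0,"gripper": 1},
  {"travel": [0,0,0],"spin": 0,"gripper": 1},
  {"travel": [0,0,-0.2],"spin": 0,"gripper": 1},
  {"travel": [0,0,-0.6],"spin": 0,"gripper": 1},
  {"travel": [0,0,-0.6],"spin": 0,"gripper": 1},
], newtons=40)

```text
time_s: 8.25
ee_pos: [0.3183, 0.2998, 0.1644]
eef_rot: [-1.926, -2.481, 0.0]
wrist_force: [1.6, 1.1, -1.1]
width: 0.0172
gripper_force: 39.7
```

Run:
```python
from h import *
plan((.558,.37,.17,14.5),(.558,.37,.02,14.5))
```

```text
t 8.25 p [0.3183 0.2998 0.1644] phi 14.4 w 0.0172 f 39.7 q6 1.89
travel [ 0.029  0.832 -0.019] spin -0.002 rows 5.0
travel [0.029 0.832 0.481] spin -0.002 rows 5.8
```

Request:
carry_out([
  {"travel": [0.03,0.83,-0.05],"spin": 0,"gripper": 1},
  {"travel": [0.03,0.83,-0.05],"spin": 0,"gripper": 1},
  {"travel": [0.03,0.83,-0.05],"spin": 0,"gripper": 1},
  {"travel": [0.03,0.83,-0.05],"spin": 0,"gripper": 1},
  {"travel": [0.03,0.83,-0.05],"spin": 0,"gripper": 1},
  {"travel": [0.03,0.83,-0.05],"spin": 0,"gripper": 1},
  {"travel": [0.03,0.83,-0.05],"spin": 0,"gripper": 1},
])

```text
time_s: 8.95
ee_pos: [0.5582, 0.3705, 0.1763]
eef_rot: [-1.927, -2.481, 0.002]
wrist_force: [-0.3, 0.2, -1.5]
width: 0.0169
gripper_force: 39.9
```

Request:
carry_out([
  {"travel": [0,0,0.53],"spin": 0,"gripper": 1},
  {"travel": [0,0,0.53],"spin": 0,"gripper": 1},
  {"travel": [0,0,0.53],"spin": 0,"gripper": 1},
  {"travel": [0,0,0.53],"spin": 0,"gripper": 1},
  {"travel": [0,0,0.53],"spin": 0,"gripper": 0.5},
  {"travel": [0,0,0.53],"spin": 0,"gripper": 0.5},
  {"travel": [0,0,0],"spin": 0,"gripper": 0.5},
  {"travel": [0,0,0],"spin": 0,"gripper": 0.5},
])

```text
time_s: 9.75
ee_pos: [0.5565, 0.3701, 0.1201]
eef_rot: [-1.926, -2.481, 0.002]
wrist_force: [0.6, 0.7, 0.6]
width: 0.0425
gripper_force: 0.0
```

Run:
```python
from h import *
plan((.4355,.103,.16,0),(.4355,.103,.005,0))
```

```text
t 9.75 p [0.5565 0.3701 0.1201] phi 14.4 w 0.0425 f 0.0 q6 1.79
travel [-0.763 -0.612 -0.132] spin 0.167 rows 5.9
travel [-0.762 -0.611  0.385] spin 0.167 rows 6.3
```

The clamp is released. Cover A comes next, since its corner is close to where the fingers would go for the nut.

Run:
```python
from h import *
plan((.4034,.1707,.14,35),(.4034,.1707,.012,35))
```

```text
t 9.75 p [0.5565 0.3701 0.1201] phi 14.4 w 0.0425 f 0.0 q6 1.79
travel [-0.517 -0.66  -0.065] spin -0.240 rows 5.0
travel [-0.517 -0.659  0.361] spin -0.240 rows 5.5
```

Request:
carry_out([
  {"travel": [-0.515,-0.66,-0.06],"spin": -0.24,"gripper": 0.3},
  {"travel": [-0.515,-0.66,-0.06],"spin": -0.24,"gripper": 0},
  {"travel": [-0.515,-0.66,-0.06],"spin": -0.24,"gripper": 0},
  {"travel": [-0.515,-0.66,-0.06],"spin": -0.24,"gripper": 0},
  {"travel": [-0.515,-0.66,-0.06],"spin": -0.24,"gripper": 0},
  {"travel": [-0.515,-0.66,-0.06],"spin": -0.24,"gripper": 0},
  {"travel": [-0.515,-0.66,-0.06],"spin": -0.24,"gripper": 0},
])

```text
time_s: 10.45
ee_pos: [0.404, 0.1713, 0.1377]
eef_rot: [1.452, 2.784, 0.003]
wrist_force: [0.1, 0.3, -0.0]
width: 0.0855
gripper_force: 0.0
```

Run:
```python
from h import *
plan((.4034,.1707,.06,35),(.4034,.1707,.012,35))
```

```text
t 10.45 p [0.404  0.1713 0.1377] phi 34.9 w 0.0855 f 0.0 q6 1.18
travel [-0.    -0.003  0.259] spin -0.001 rows 1.6
travel [-0.    -0.004  0.419] spin -0.001 rows 2.5
```

Request:
carry_out([
  {"travel": [0,0,0.25],"spin": 0,"gripper": 0},
  {"travel": [0,0,0.41],"spin": 0,"gripper": 0},
  {"travel": [0,0,0.415],"spin": 0,"gripper": 0},
  {"travel": [0,0,0.415],"spin": 0,"gripper": 1},
  {"travel": [0,0,0.415],"spin": 0,"gripper": 1},
  {"travel": [0,0,0.415],"spin": 0,"gripper": 1},
  {"travel": [0,0,0.415],"spin": 0,"gripper": 1},
  {"travel": [0,0,0.415],"spin": 0,"gripper": 1},
], newtons=60)

```text
time_s: 11.25
ee_pos: [0.4051, 0.172, 0.0129]
eef_rot: [1.45, 2.785, 0.002]
wrist_force: [-2.4, -0.7, 26.9]
width: 0.0146
gripper_force: 59.1
```

Request:
carry_out([
  {"travel": [0,0,-0.15],"spin": 0,"gripper": 1},
  {"travel": [0,0,-0.3],"spin": 0,"gripper": 1},
  {"travel": [0,0,-0.45],"spin": 0,"gripper": 1},
  {"travel": [0,0,-0.6],"spin": -0.3,"gripper": 1},
  {"travel": [0,0,-0.6],"spin": -0.3,"gripper": 1},
  {"travel": [0,0,-0.6],"spin": -0.3,"gripper": 1},
  {"travel": [0,0,-0.6],"spin": -0.3,"gripper": 1},
])

```text
time_s: 11.95
ee_pos: [0.4043, 0.1718, 0.1924]
eef_rot: [0.789, 3.04, 0.001]
wrist_force: [-0.5, -0.6, -2.1]
width: 0.0149
gripper_force: 60.7
```

Run:
```python
from h import *
plan((.48,-.04,.20,None),(.545,-.242,.2,89))
```

```text
t 11.95 p [0.4043 0.1718 0.1924] phi 60.9 w 0.0149 f 60.7 q6 0.72
travel [-0.564 -0.494 -0.025] spin 0.000 rows 4.5
travel [-1.081 -0.977 -0.025] spin -0.327 rows 8.7
```

Request:
carry_out([
  {"travel": [-0.56,-0.49,-0.02],"spin": 0,"gripper": 1},
  {"travel": [-0.56,-0.49,-0.02],"spin": 0,"gripper": 1},
  {"travel": [-0.56,-0.49,-0.02],"spin": 0,"gripper": 1},
  {"travel": [-0.56,-0.49,-0.02],"spin": 0,"gripper": 1},
  {"travel": [-1,-0.9,-0.02],"spin": -0.32,"gripper": 1},
  {"travel": [-1,-0.9,-0.02],"spin": -0.32,"gripper": 1},
  {"travel": [-1,-0.9,-0.02],"spin": -0.32,"gripper": 1},
  {"travel": [-1,-0.9,-0.02],"spin": -0.32,"gripper": 1},
])

```text
time_s: 12.75
ee_pos: [0.5309, -0.202, 0.1978]
eef_rot: [-0.048, -3.141, -0.0]
wrist_force: [0.7, 0.2, -1.4]
width: 0.0149
gripper_force: 60.7
```

Run:
```python
from h import *
plan((.545,-.242,.12,89),(.545,-.242,.06,89))
c=cam('wrist','w3'); sv('w3r',c['img'])
```

```text
t 12.75 p [ 0.5309 -0.202   0.1978] phi 88.3 w 0.0149 f 60.7 q6 -0.48
travel [-0.051 -0.132  0.259] spin -0.009 rows 1.8
travel [-0.051 -0.132  0.459] spin -0.009 rows 2.9
```

View pics/w3r.png

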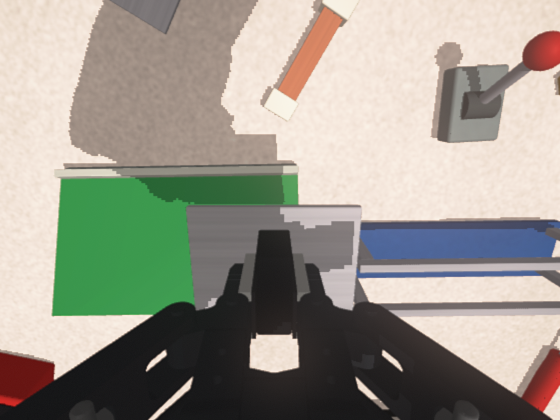

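The plate is held square above the board. The lip's inner edge runs from (60,178) to (298,175), so I'll measure it here.

Run:
```python
from h import *
c=load('w3')
for u,v in [(298,174.5),(62,179),(298,166),(57,171)]: print(ray(c,u,v,.027).round(4), ray(c,u,v,.022).round(4))
print([ray(c,u,v,.19).round(4) for u,v in [(187,206),(361,206)]])
```

```text
[ 0.5171 -0.1775  0.027 ] [ 0.5182 -0.1771  0.022 ]
[ 0.5145 -0.4185  0.027 ] [ 0.5156 -0.422   0.022 ]
[ 0.5084 -0.1774  0.027 ] [ 0.5093 -0.1771  0.022 ]
[ 0.5061 -0.4216  0.027 ] [ 0.5071 -0.4251  0.022 ]
[array([ 0.4961, -0.245 ,  0.19  ]), array([ 0.4987, -0.1576,  0.19  ])]
```

Request:
carry_out([
  {"travel": [-0.045,-0.132,0.25],"spin": 0,"gripper": 1},
  {"travel": [-0.045,-0.132,0.25],"spin": 0,"gripper": 1},
  {"travel": [-0.045,-0.132,0.25],"spin": 0,"gripper": 1},
  {"travel": [-0.045,-0.132,0.35],"spin": 0,"gripper": 1},
  {"travel": [-0.045,-0.132,0.46],"spin": 0,"gripper": 1},
  {"travel": [-0.045,-0.132,0.46],"spin": 0,"gripper": 1},
])

```text
time_s: 13.4
ee_pos: [0.5418, -0.2388, 0.0581]
eef_rot: [-0.052, -3.138, -0.003]
wrist_force: [-0.4, -0.0, -1.6]
width: 0.0146
gripper_force: 61.1
```

Request:
carry_out([
  {"travel": [0,0,0.01],"spin": 0,"gripper": 1},
  {"travel": [0,0,0.02],"spin": 0,"gripper": 1},
  {"travel": [0,0,0.03],"spin": 0,"gripper": 1},
  {"travel": [0,0,0.035],"spin": 0,"gripper": 1},
], newtons=20)

```text
time_s: 13.8
ee_pos: [0.5425, -0.2401, 0.0523]
eef_rot: [0.049, 3.141, -0.003]
wrist_force: [-18.1, 4.2, 28.7]
width: 0.0149
gripper_force: 67.8
```

Run:
```python
from h import *
plan((.5445,-.242,.045,89)); o=readout.get_obs(); print(o['wrist_force'],o['ft_torque'])
```

```text
t 13.80 p [ 0.5425 -0.2401  0.0523] phi 88.2 w 0.0149 f 67.8 q6 -0.52
travel [-0.007 -0.006  0.024] spin -0.009 rows 0.2
[-18.1334431    4.15627174  28.68055277] [1.00885862 2.71449131 0.05768551]
```

The grip is not pivoting, so I'll shift about 8 mm uphill, ease off the contact and let the plate drop onto the slope.

Request:
carry_out([
  {"travel": [0,0,-0.03],"spin": 0,"gripper": 1},
  {"travel": [0,0,-0.04],"spin": 0,"gripper": 1},
  {"travel": [-0.027,-0.005,-0.04],"spin": -0.009,"gripper": 1},
  {"travel": [-0.027,-0.005,-0.03],"spin": -0.009,"gripper": 1},
  {"travel": [-0.027,-0.005,-0.022],"spin": -0.009,"gripper": 1},
  {"travel": [-0.027,-0.005,-0.022],"spin": -0.009,"gripper": 1},
], newtons=20)

```text
time_s: 14.4
ee_pos: [0.5516, -0.2419, 0.0561]
eef_rot: [0.026, 3.141, -0.001]
wrist_force: [-1.3, 1.1, 8.1]
width: 0.0145
gripper_force: 65.9
```

Run:
```python
from h import *
plan((.5505,-.242,.059,89)); o=readout.get_obs(); print(o['wrist_force'])
c=cam('side','s1')
```

```text
t 14.40 p [ 0.5516 -0.2419  0.0561] phi 89.0 w 0.0145 f 65.9 q6 -0.53
travel [ 0.004 -0.    -0.01 ] spin 0.000 rows 0.1
[-1.28201285  1.05093009  8.08365443]
```

Request:
carry_out([
  {"travel": [0,0,0],"spin": 0,"gripper": 0.6},
  {"travel": [0,0,0],"spin": 0,"gripper": 0.6},
  {"travel": [0,0,0],"spin": 0,"gripper": 0.4},
  {"travel": [0,0,0],"spin": 0,"gripper": 0.4},
  {"travel": [0,0,-0.2],"spin": 0,"gripper": 0.4},
  {"travel": [0,0,-0.4],"spin": 0,"gripper": 0.4},
  {"travel": [0.1,0,-0.4],"spin": 0,"gripper": 0.4},
  {"travel": [0.1,0,-0.4],"spin": 0,"gripper": 0.4},
])

```text
time_s: 15.25
ee_pos: [0.5204, -0.2418, 0.1792]
eef_rot: [0.027, 3.138, -0.004]
wrist_force: [0.2, 0.4, -0.0]
width: 0.0511
gripper_force: 0.0
```

Run:
```python
from h import *
c=cam('wrist','w4'); s=cam('scene','sc4'); sd=cam('side','s4')
a=c['img'][100:380,60:460]
def crop(c,P,r,W,H):
    u,v=proj(c,P)[0]; im=c['img'][max(0,int(v-r*H/W)):int(v+r*H/W),max(0,int(u-r)):int(u+r)]; return cv2.resize(im,(W,H),interpolation=cv2.INTER_CUBIC)
top=cv2.resize(a,(400,280)); l=crop(s,[.57,-.26,.04],45,390,280)
b=crop(sd,[.56,-.25,.04],60,400,300); t=crop(s,[.565,.317,.02],50,390,300)
sv('v4',np.vstack([np.hstack([top,l]),np.hstack([b,t])]))
```

```text
(no output)
```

View pics/v4.png

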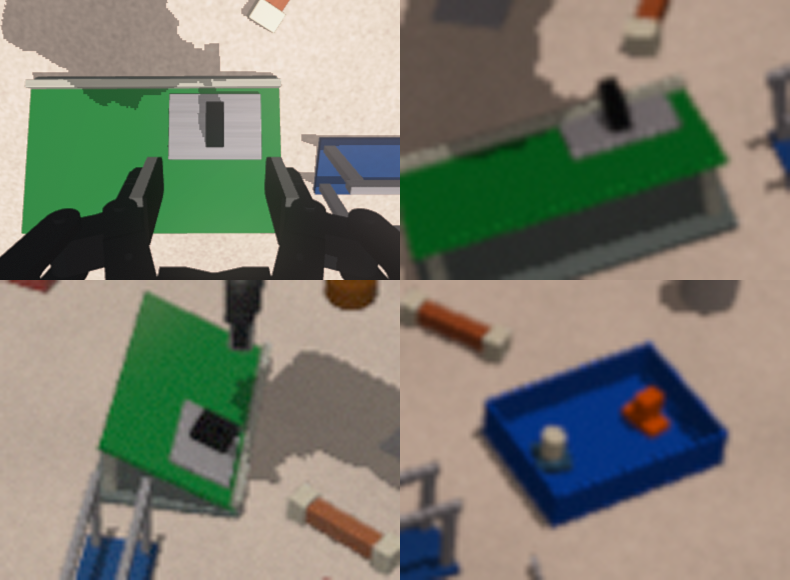

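The plate lies flat, grip up, with a small gap to the lip: plate edge at v of about 94, lip edge at about 87. The clamp and standoff are in the tray. I'll measure the gap.

Run:
```python
from h import *
from scipy.optimize import brentq
c=load('w4'); f=.5203
def onb(u,v,off):  # point on plane 'off' above board
    g=lambda z:(lambda P: P[2]-(.018+ (P[0]-f)*np.tan(.4363)+off/np.cos(.4363)))(ray(c,u,v,z))
    z=brentq(g,-.05,.15); P=ray(c,u,v,z); return P.round(4), ((P[0]-f)*np.cos(.4363)+(P[2]-.018)*np.sin(.4363)).round(4)
for p in [(229,194),(322,193),(229,259),(322,258)]: print(onb(*p,.005))
print(ray(c,340,183,.027),ray(c,100,187,.027))
```

```text
(array([ 0.5219, -0.2868,  0.0242]), np.float64(0.0041))
(array([ 0.5223, -0.1953,  0.0244]), np.float64(0.0045))
(array([ 0.5792, -0.2867,  0.051 ]), np.float64(0.0673))
(array([ 0.5795, -0.1973,  0.0511]), np.float64(0.0676))
[ 0.51183488 -0.17868726  0.027     ] [ 0.51200639 -0.41116411  0.027     ]
```

Request:
carry_out([
  {"travel": [-0.25,0,0.1],"spin": 0,"gripper": 1},
  {"travel": [-0.25,0,0.2],"spin": 0,"gripper": 1},
  {"travel": [-0.25,0,0.2],"spin": 0,"gripper": 1},
  {"travel": [-0.25,0,0.38],"spin": 0,"gripper": 1},
  {"travel": [-0.25,0,0.38],"spin": 0,"gripper": 1},
  {"travel": [-0.25,0,0.38],"spin": 0,"gripper": 1},
])

```text
time_s: 16.0
ee_pos: [0.5953, -0.2421, 0.0615]
eef_rot: [-0.026, -3.139, -0.002]
wrist_force: [0.1, -1.0, 0.7]
width: 0.0005
gripper_force: 0.0
```

Request:
carry_out([
  {"travel": [0.03,0,0],"spin": 0,"gripper": 1},
  {"travel": [0.05,0,0],"spin": 0,"gripper": 1},
  {"travel": [0.065,0,0],"spin": 0,"gripper": 1},
  {"travel": [0.075,0,0],"spin": 0,"gripper": 1},
  {"travel": [0.085,0,0],"spin": 0,"gripper": 1},
  {"travel": [0.085,0,0],"spin": 0,"gripper": 1},
])

```text
time_s: 16.6
ee_pos: [0.5704, -0.2421, 0.0621]
eef_rot: [0.027, 3.141, -0.0]
wrist_force: [0.4, -0.9, -0.2]
width: 0.0001
gripper_force: 0.0
```

Request:
carry_out([
  {"travel": [0.006,0,0],"spin": 0,"gripper": 1},
  {"travel": [0.012,0,0],"spin": 0,"gripper": 1},
  {"travel": [0.012,0,0],"spin": 0,"gripper": 1},
])

```text
time_s: 16.9
ee_pos: [0.567, -0.242, 0.0618]
eef_rot: [-0.026, -3.141, -0.0]
wrist_force: [0.6, -0.5, 0.9]
width: -0.0001
gripper_force: 0.0
```

Request:
carry_out([
  {"travel": [0.006,0,0],"spin": 0,"gripper": 1},
  {"travel": [0.009,0,0],"spin": 0,"gripper": 1},
  {"travel": [0.009,0,0],"spin": 0,"gripper": 1},
])

```text
time_s: 17.2
ee_pos: [0.5653, -0.242, 0.0625]
eef_rot: [0.026, 3.139, -0.0]
wrist_force: [4.2, 2.2, 3.7]
width: -0.0003
gripper_force: 3.0
```

Request:
carry_out([
  {"travel": [0.006,0,0],"spin": 0,"gripper": 1},
  {"travel": [0.01,0,0],"spin": 0,"gripper": 1},
  {"travel": [0.01,0,0],"spin": 0,"gripper": 1},
])

```text
time_s: 17.5
ee_pos: [0.5637, -0.2421, 0.0634]
eef_rot: [0.025, 3.136, -0.001]
wrist_force: [9.3, 4.4, 11.2]
width: -0.0
gripper_force: 6.9
```

Request:
carry_out([
  {"travel": [-0.08,0,0],"spin": 0,"gripper": 1},
  {"travel": [-0.08,0,0],"spin": 0,"gripper": 1},
  {"travel": [-0.08,0,-0.3],"spin": 0,"gripper": 1},
  {"travel": [-0.08,0,-0.3],"spin": 0,"gripper": 1},
  {"travel": [0.78,-0.21,-0.3],"spin": -0.68,"gripper": 0},
  {"travel": [0.78,-0.21,-0.3],"spin": -0.68,"gripper": 0},
  {"travel": [0.78,-0.21,-0.3],"spin": -0.68,"gripper": 0},
  {"travel": [0.78,-0.21,-0.3],"spin": -0.68,"gripper": 0},
])

```text
time_s: 18.3
ee_pos: [0.3917, -0.2855, 0.1517]
eef_rot: [0.895, -3.011, -0.0]
wrist_force: [-0.8, -0.7, -0.0]
width: 0.0579
gripper_force: 0.0
```

Run:
```python
from h import *
plan((.3276,-.3058,.14,147.6))
```

```text
t 18.30 p [ 0.3917 -0.2855  0.1517] phi 123.1 w 0.0579 f 0.0 q6 -1.38
travel [0.216 0.06  0.039] spin -0.285 rows 2.9
```

Request:
carry_out([
  {"travel": [0.216,0.06,0.04],"spin": -0.285,"gripper": 0},
  {"travel": [0.216,0.06,0.04],"spin": -0.285,"gripper": 0},
  {"travel": [0.216,0.06,0.04],"spin": -0.285,"gripper": 0},
  {"travel": [0.216,0.06,0.04],"spin": -0.285,"gripper": 0},
  {"travel": [0.216,0.06,0.04],"spin": -0.285,"gripper": 0},
])

```text
time_s: 18.8
ee_pos: [0.3299, -0.3057, 0.1399]
eef_rot: [1.499, -2.761, -0.0]
wrist_force: [-0.2, -0.3, -0.4]
width: 0.0854
gripper_force: 0.0
```

Run:
```python
from h import *
plan((.3276,-.3058,.016,147.6))
c=cam('wrist','w5'); sc=load('w4')
sv('v5',np.hstack([c['img'],np.zeros((420,1,3),np.uint8)]))
```

```text
t 18.80 p [ 0.3299 -0.3057  0.1399] phi 147.0 w 0.0854 f 0.0 q6 -1.92
travel [0.004 0.006 0.413] spin -0.007 rows 2.5
```

View pics/v5.png

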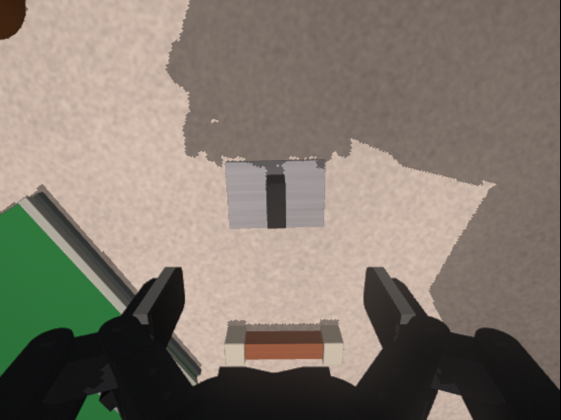

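The gripper is centred on cover B, with the grip at (276,200) midway between the fingers. Now to descend and grip.

Request:
carry_out([
  {"travel": [0.004,0.006,0.25],"spin": 0,"gripper": 0},
  {"travel": [0.004,0.006,0.405],"spin": 0,"gripper": 0},
  {"travel": [0.004,0.006,0.405],"spin": 0,"gripper": 0},
  {"travel": [0.004,0.006,0.405],"spin": 0,"gripper": 1},
  {"travel": [0.004,0.006,0.405],"spin": 0,"gripper": 1},
  {"travel": [0.004,0.006,0.405],"spin": 0,"gripper": 1},
  {"travel": [0.004,0.006,0.405],"spin": 0,"gripper": 1},
  {"travel": [0.004,0.006,0.405],"spin": 0,"gripper": 1},
], newtons=40)

```text
time_s: 19.65
ee_pos: [0.3282, -0.3064, 0.0195]
eef_rot: [-1.504, 2.758, -0.003]
wrist_force: [-2.7, 2.6, 21.1]
width: 0.0151
gripper_force: 39.2
```

Request:
carry_out([
  {"travel": [0,0,-0.15],"spin": 0,"gripper": 1},
  {"travel": [0,0,-0.3],"spin": 0,"gripper": 1},
  {"travel": [0,0,-0.45],"spin": 0,"gripper": 1},
  {"travel": [0,0,-0.5],"spin": 0.3,"gripper": 1},
  {"travel": [0,0,-0.5],"spin": 0.3,"gripper": 1},
  {"travel": [0,0,-0.5],"spin": 0.3,"gripper": 1},
  {"travel": [0,0,-0.5],"spin": 0.3,"gripper": 1},
])

```text
time_s: 20.35
ee_pos: [0.3277, -0.3058, 0.1689]
eef_rot: [-0.847, 3.025, -0.001]
wrist_force: [-1.0, 0.2, -1.6]
width: 0.0149
gripper_force: 42.1
```

Run:
```python
from h import *
plan((.549,-.358,.16,89),(.549,-.358,.09,89))
```

```text
t 20.35 p [ 0.3277 -0.3058  0.1689] phi 121.3 w 0.0149 f 42.1 q6 -1.48
travel [-0.54  -0.532  0.03 ] spin 0.376 rows 4.6
travel [-0.54  -0.532  0.263] spin 0.376 rows 4.8
```

Request:
carry_out([
  {"travel": [-0.54,-0.53,0.03],"spin": 0.375,"gripper": 1},
  {"travel": [-0.54,-0.53,0.03],"spin": 0.375,"gripper": 1},
  {"travel": [-0.54,-0.53,0.03],"spin": 0.375,"gripper": 1},
  {"travel": [-0.54,-0.53,0.03],"spin": 0.375,"gripper": 1},
  {"travel": [-0.54,-0.53,0.03],"spin": 0.375,"gripper": 1},
  {"travel": [-0.54,-0.53,0.03],"spin": 0.375,"gripper": 1},
  {"travel": [-0.54,-0.53,0.2],"spin": 0.375,"gripper": 1},
  {"travel": [-0.54,-0.53,0.2],"spin": 0.375,"gripper": 1},
])

```text
time_s: 21.15
ee_pos: [0.5461, -0.3547, 0.1035]
eef_rot: [-0.016, -3.135, -0.009]
wrist_force: [-0.8, 1.3, -2.1]
width: 0.0149
gripper_force: 42.0
```

Run:
```python
from h import *
plan((.5495,-.358,.070,89),(.5495,-.358,.064,89))
c=cam('wrist','w6')
hs=c['img']; sv('v6',hs)
```

```text
t 21.15 p [ 0.5461 -0.3547  0.1035] phi 89.4 w 0.0149 f 42.0 q6 -0.69
travel [-0.012 -0.011  0.112] spin 0.005 rows 0.7
travel [-0.012 -0.012  0.132] spin 0.005 rows 0.8
```

Request:
carry_out([
  {"travel": [-0.01,-0.011,0.08],"spin": 0.005,"gripper": 1},
  {"travel": [-0.01,-0.011,0.115],"spin": 0.005,"gripper": 1},
  {"travel": [-0.01,-0.011,0.13],"spin": 0.005,"gripper": 1},
  {"travel": [-0.01,-0.011,0.13],"spin": 0.005,"gripper": 1},
])

```text
time_s: 21.6
ee_pos: [0.5517, -0.3603, 0.0702]
eef_rot: [0.032, 3.141, -0.0]
wrist_force: [-0.8, -0.2, -0.8]
width: 0.0151
gripper_force: 42.0
```

Request:
carry_out([
  {"travel": [0,0,0.003],"spin": 0,"gripper": 1},
  {"travel": [0,0,0.006],"spin": 0,"gripper": 1},
])

```text
time_s: 21.8
ee_pos: [0.5521, -0.3605, 0.0685]
eef_rot: [0.033, 3.14, -0.001]
wrist_force: [0.1, -0.1, -1.6]
width: 0.0149
gripper_force: 42.0
```

Request:
carry_out([
  {"travel": [0.008,0,0.008],"spin": 0,"gripper": 1},
  {"travel": [0.008,0,0.016],"spin": 0,"gripper": 1},
  {"travel": [0.008,0,0.018],"spin": 0,"gripper": 1},
])

```text
time_s: 22.1
ee_pos: [0.549, -0.3605, 0.064]
eef_rot: [0.033, 3.141, -0.002]
wrist_force: [-12.0, 3.4, 24.0]
width: 0.0149
gripper_force: 46.4
```

Request:
carry_out([
  {"travel": [-0.003,0,-0.007],"spin": 0,"gripper": 1},
  {"travel": [-0.003,0,-0.007],"spin": 0,"gripper": 1},
  {"travel": [-0.003,0,-0.007],"spin": 0,"gripper": 0.6},
  {"travel": [-0.003,0,-0.007],"spin": 0,"gripper": 0.4},
  {"travel": [-0.003,0,-0.007],"spin": 0,"gripper": 0.4},
  {"travel": [-0.003,0,-0.2],"spin": 0,"gripper": 0.4},
  {"travel": [-0.003,0,-0.3],"spin": 0,"gripper": 0.4},
  {"travel": [0.1,0,-0.4],"spin": 0,"gripper": 0.4},
])

```text
time_s: 22.9
ee_pos: [0.5214, -0.3598, 0.1839]
eef_rot: [0.03, 3.139, -0.002]
wrist_force: [-1.2, -0.3, 0.1]
width: 0.0515
gripper_force: 0.0
```

Request:
carry_out([
  {"travel": [0,0.15,0],"spin": 0,"gripper": 0},
  {"travel": [0,0.15,0],"spin": 0,"gripper": 0},
  {"travel": [0,0.15,0],"spin": 0,"gripper": 0},
])

```text
time_s: 23.2
ee_pos: [0.5205, -0.314, 0.1825]
eef_rot: [0.031, 3.141, -0.0]
wrist_force: [0.3, -0.4, -1.2]
width: 0.0856
gripper_force: 0.0
```

Run:
```python
from h import *
plan((.4075,-.1671,.14,57.4))
c=cam('wrist','w7'); sv('v7',cv2.resize(c['img'][120:320,0:330],(792,480),interpolation=cv2.INTER_CUBIC))
```

```text
t 23.20 p [ 0.5205 -0.314   0.1825] phi 88.9 w 0.0856 f 0.0 q6 -0.66
travel [0.386 0.482 0.141] spin 0.366 rows 3.8
```

View pics/v7.png

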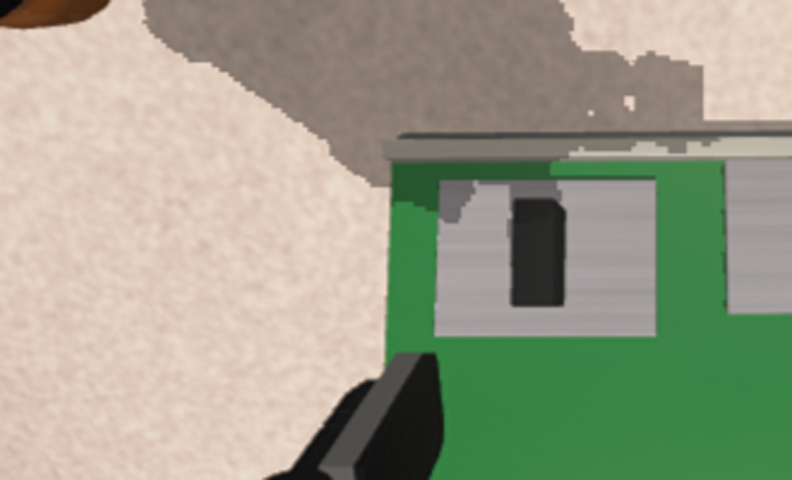

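Cover A sits against the lip. Cover B's lower edge (v=180) is about 9 mm short of where A's is (v=158), so I'll push B down to the lip.

Run:
```python
from h import *
c=load('w7')
print(ray(c,183.3,195,.026),ray(c,273.3,195,.026),ray(c,302,186,.022))
plan((.605,-.361,.15,None),(.605,-.361,.067,None),(.565,-.361,.067,None))
```

```text
[ 0.52188133 -0.40431117  0.026     ] [ 0.52362897 -0.31514124  0.026     ] [ 0.51603097 -0.28645179  0.022     ]
t 23.25 p [ 0.5206 -0.3146  0.1821] phi 88.8 w 0.0856 f 0.0 q6 -0.66
travel [-0.285 -0.149  0.107] spin 0.000 rows 2.0
travel [-0.285 -0.149  0.384] spin 0.000 rows 3.0
travel [-0.151 -0.152  0.384] spin 0.000 rows 2.6
```

Request:
carry_out([
  {"travel": [-0.285,-0.149,0.1],"spin": 0,"gripper": 1},
  {"travel": [-0.285,-0.149,0.1],"spin": 0,"gripper": 1},
  {"travel": [-0.285,-0.149,0.1],"spin": 0,"gripper": 1},
  {"travel": [-0.285,-0.149,0.38],"spin": 0,"gripper": 1},
  {"travel": [-0.285,-0.149,0.38],"spin": 0,"gripper": 1},
  {"travel": [-0.285,-0.149,0.38],"spin": 0,"gripper": 1},
])

```text
time_s: 23.85
ee_pos: [0.6034, -0.3606, 0.0639]
eef_rot: [-0.034, -3.137, -0.005]
wrist_force: [-1.3, 1.2, 0.3]
width: 0.0003
gripper_force: 0.0
```

Request:
carry_out([
  {"travel": [0.04,0,0],"spin": 0,"gripper": 1},
  {"travel": [0.06,0,0],"spin": 0,"gripper": 1},
  {"travel": [0.08,0,0],"spin": 0,"gripper": 1},
  {"travel": [0.1,0,0],"spin": 0,"gripper": 1},
  {"travel": [0.115,0,0],"spin": 0,"gripper": 1},
  {"travel": [0.125,0,0],"spin": 0,"gripper": 1},
  {"travel": [0.13,0,0],"spin": 0,"gripper": 1},
])

```text
time_s: 24.55
ee_pos: [0.5658, -0.3603, 0.0683]
eef_rot: [0.033, 3.141, -0.0]
wrist_force: [-0.2, 0.6, -0.5]
width: -0.0001
gripper_force: 0.1
```

Request:
carry_out([
  {"travel": [0.006,0,0],"spin": 0,"gripper": 1},
  {"travel": [0.01,0,0],"spin": 0,"gripper": 1},
  {"travel": [0.012,0,0],"spin": 0,"gripper": 1},
  {"travel": [0.012,0,0],"spin": 0,"gripper": 1},
])

```text
time_s: 24.95
ee_pos: [0.5624, -0.3602, 0.0682]
eef_rot: [-0.033, -3.141, -0.0]
wrist_force: [-0.7, -0.0, 0.1]
width: 0.0001
gripper_force: 0.0
```

Request:
carry_out([
  {"travel": [0.005,0,0],"spin": 0,"gripper": 1},
  {"travel": [0.01,0,0],"spin": 0,"gripper": 1},
  {"travel": [0.01,0,0],"spin": 0,"gripper": 1},
])

```text
time_s: 25.25
ee_pos: [0.5602, -0.3602, 0.069]
eef_rot: [0.033, 3.139, -0.001]
wrist_force: [4.5, 2.0, 5.4]
width: -0.0002
gripper_force: 3.3
```

Request:
carry_out([
  {"travel": [0.004,0,0],"spin": 0,"gripper": 1},
  {"travel": [0.006,0,0],"spin": 0,"gripper": 1},
  {"travel": [0.006,0,0],"spin": 0,"gripper": 1},
])

```text
time_s: 25.55
ee_pos: [0.5591, -0.3603, 0.0695]
eef_rot: [0.032, 3.138, -0.001]
wrist_force: [7.4, 2.8, 9.3]
width: -0.0002
gripper_force: 5.3
```

Request:
carry_out([
  {"travel": [-0.07,0,0],"spin": 0,"gripper": 1},
  {"travel": [-0.07,0,-0.15],"spin": 0,"gripper": 1},
  {"travel": [-0.07,0,-0.35],"spin": 0,"gripper": 1},
  {"travel": [-0.07,0,-0.35],"spin": 0,"gripper": 1},
  {"travel": [0.3,0.4,-0.35],"spin": 0.36,"gripper": 0},
  {"travel": [0.3,0.4,-0.35],"spin": 0.36,"gripper": 0},
  {"travel": [0.3,0.4,-0.35],"spin": 0.36,"gripper": 0},
  {"travel": [0.3,0.4,-0.35],"spin": 0.36,"gripper": 0},
])

```text
time_s: 26.35
ee_pos: [0.4666, -0.2347, 0.1732]
eef_rot: [-0.877, -3.015, -0.001]
wrist_force: [-0.2, -0.3, 1.0]
width: 0.0581
gripper_force: 0.0
```

Run:
```python
from h import *
plan((.4075,-.1671,.12,57.4),(.4075,-.1671,.004,57.4))
```

```text
t 26.35 p [ 0.4666 -0.2347  0.1732] phi 57.6 w 0.0581 f 0.0 q6 -0.06
travel [0.287 0.085 0.178] spin 0.002 rows 2.1
travel [0.286 0.085 0.565] spin 0.002 rows 3.8
```

Request:
carry_out([
  {"travel": [0.287,0.085,0.18],"spin": 0,"gripper": 0},
  {"travel": [0.287,0.085,0.18],"spin": 0,"gripper": 0},
  {"travel": [0.287,0.085,0.18],"spin": 0,"gripper": 0},
  {"travel": [0.287,0.085,0.18],"spin": 0,"gripper": 0},
  {"travel": [0.287,0.085,0.18],"spin": 0,"gripper": 0},
])

```text
time_s: 26.85
ee_pos: [0.412, -0.1718, 0.12]
eef_rot: [0.869, 3.017, -0.001]
wrist_force: [0.2, 0.6, 0.9]
width: 0.0853
gripper_force: 0.0
```

Run:
```python
from h import *
plan((.4075,-.1671,.006,57.4))
c=cam('wrist','w8'); sv('v8',np.vstack([c['img'],load('w6')['img'][:1]]))
# copper mask -> pixels
h=cv2.cvtColor(c['img'],cv2.COLOR_RGB2HSV); m=((h[:,:,0]<14)&(h[:,:,1]>110)&(h[:,:,2]>60)).astype(np.uint8)
n,l,st,ce=cv2.connectedComponentsWithStats(m)
for i in range(1,n):
    if st[i,4]>150: print(st[i],ce[i].round(1), ray(c,*ce[i],.022).round(4))
```

```text
t 26.85 p [ 0.412  -0.1718  0.12  ] phi 57.9 w 0.0853 f 0.0 q6 -0.02
travel [0.022 0.006 0.38 ] spin 0.005 rows 2.3
[ 527   76   33   51 1311] [545.5 103.3] [0.4467 0.0378 0.022 ]
[ 266  153   25   95 2251] [277.6 199.2] [ 0.405  -0.1653  0.022 ]
```

Request:
carry_out([
  {"travel": [0.025,0.006,0.2],"spin": 0.005,"gripper": 0},
  {"travel": [0.025,0.006,0.37],"spin": 0.005,"gripper": 0},
  {"travel": [0.025,0.006,0.38],"spin": 0.005,"gripper": 0},
  {"travel": [0.025,0.006,0.38],"spin": 0.005,"gripper": 1},
  {"travel": [0.025,0.006,0.38],"spin": 0.005,"gripper": 1},
  {"travel": [0.025,0.006,0.38],"spin": 0.005,"gripper": 1},
  {"travel": [0.025,0.006,0.38],"spin": 0.005,"gripper": 1},
  {"travel": [0.025,0.006,0.38],"spin": 0.005,"gripper": 1},
], newtons=70)

```text
time_s: 27.7
ee_pos: [0.4062, -0.1659, 0.0064]
eef_rot: [0.88, 3.013, -0.001]
wrist_force: [0.3, 0.7, 9.8]
width: 0.018
gripper_force: 68.1
```

Request:
carry_out([
  {"travel": [0,0,-0.15],"spin": 0,"gripper": 1},
  {"travel": [0,0,-0.3],"spin": 0,"gripper": 1},
  {"travel": [0,0,-0.45],"spin": 0,"gripper": 1},
  {"travel": [0,0,-0.6],"spin": -0.36,"gripper": 1},
  {"travel": [0,0,-0.6],"spin": -0.36,"gripper": 1},
  {"travel": [0,0,-0.6],"spin": -0.36,"gripper": 1},
  {"travel": [0,0,-0.6],"spin": -0.36,"gripper": 1},
])

```text
time_s: 28.4
ee_pos: [0.4054, -0.1653, 0.186]
eef_rot: [0.036, 3.14, -0.001]
wrist_force: [0.1, 0.3, -2.5]
width: 0.0184
gripper_force: 70.3
```

Run:
```python
from h import *
plan((.6165,-.065,.18,89.4))
```

```text
t 28.40 p [ 0.4054 -0.1653  0.186 ] phi 88.7 w 0.0184 f 70.3 q6 -0.55
travel [-0.696  0.35   0.02 ] spin -0.008 rows 4.7
```

Request:
carry_out([
  {"travel": [-0.69,0.35,0.02],"spin": -0.008,"gripper": 1},
  {"travel": [-0.69,0.35,0.02],"spin": -0.008,"gripper": 1},
  {"travel": [-0.69,0.35,0.02],"spin": -0.008,"gripper": 1},
  {"travel": [-0.69,0.35,0.02],"spin": -0.008,"gripper": 1},
  {"travel": [-0.69,0.35,0.02],"spin": -0.008,"gripper": 1},
  {"travel": [-0.69,0.35,0.02],"spin": -0.008,"gripper": 1},
  {"travel": [-0.69,0.35,0.02],"spin": -0.008,"gripper": 1},
  {"travel": [-0.69,0.35,0.02],"spin": -0.008,"gripper": 1},
])

```text
time_s: 29.2
ee_pos: [0.6146, -0.0665, 0.1795]
eef_rot: [-0.026, -3.141, 0.0]
wrist_force: [0.4, -0.0, -2.4]
width: 0.0182
gripper_force: 70.2
```

Run:
```python
from h import *
plan((.6165,-.065,.13,89.4),(.6165,-.065,.095,89.4))
c=cam('wrist','w9'); d=cam('side','s9')
u,v=[int(k) for k in proj(d,[.6165,-.065,.15])[0]]; s=cv2.resize(d['img'][max(0,v-50):v+50,max(0,u-60):u+60],(504,420),interpolation=cv2.INTER_CUBIC)
sv('v9',np.hstack([c['img'][:,130:420],s]))
```

```text
t 29.20 p [ 0.6146 -0.0665  0.1795] phi 89.0 w 0.0182 f 70.2 q6 -0.22
travel [-0.006  0.005  0.165] spin -0.004 rows 1.0
travel [-0.006  0.005  0.282] spin -0.004 rows 1.7
```

View pics/v9.png

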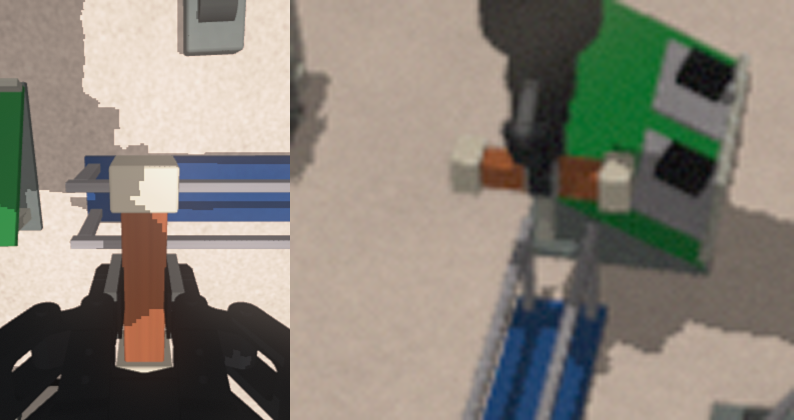

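Run:
```python
from h import *
c=load('w9')
print('bar', ray(c,275,212,.2015), ray(c,275,212,.1975))
for v in (181,192,236,248): print(v, ray(c,390,v,.09))
```

```text
bar [ 0.57403756 -0.06567618  0.2015    ] [ 0.57541267 -0.06568776  0.1975    ]
181 [0.58900056 0.02141484 0.09      ]
192 [0.59763673 0.02226741 0.09      ]
236 [0.6342354  0.02588045 0.09      ]
248 [0.64482908 0.02692626 0.09      ]
```

Request:
carry_out([
  {"travel": [-0.006,0.005,0.1],"spin": 0,"gripper": 1},
  {"travel": [-0.006,0.005,0.2],"spin": 0,"gripper": 1},
  {"travel": [-0.006,0.005,0.27],"spin": 0,"gripper": 1},
  {"travel": [-0.006,0.005,0.287],"spin": 0,"gripper": 1},
  {"travel": [-0.006,0.005,0.287],"spin": 0,"gripper": 1},
])

```text
time_s: 29.8
ee_pos: [0.6163, -0.0651, 0.0936]
eef_rot: [-0.027, -3.141, -0.0]
wrist_force: [0.6, -0.2, -2.0]
width: 0.0184
gripper_force: 70.4
```

Request:
carry_out([
  {"travel": [0,0,0],"spin": 0,"gripper": 0.5},
  {"travel": [0,0,0],"spin": 0,"gripper": 0.5},
  {"travel": [0,0,0],"spin": 0,"gripper": 0.5},
  {"travel": [0,0,-0.1],"spin": 0,"gripper": 0.5},
  {"travel": [0,0,-0.3],"spin": 0,"gripper": 0.5},
  {"travel": [0,0,-0.3],"spin": 0,"gripper": 0.5},
])

```text
time_s: 30.4
ee_pos: [0.6188, -0.0652, 0.1883]
eef_rot: [0.026, 3.135, -0.002]
wrist_force: [-0.0, -0.4, 0.3]
width: 0.0424
gripper_force: 0.0
```

Run:
```python
from h import *
c=load('w1')  # bar A fit in start image via copper mask
h=cv2.cvtColor(c['img'],cv2.COLOR_RGB2HSV); m=((h[:,:,0]<12)&(h[:,:,1]>90)&(h[:,:,2]>60)).astype(np.uint8)
n,l,st,ce=cv2.connectedComponentsWithStats(m)
for i in range(1,n):
    if st[i,4]>150:
        q=np.argwhere(l==i)[:,::-1]; P=np.array([ray(c,u,v,.022)[:2] for u,v in q]); e=np.linalg.svd(P-P.mean(0),full_matrices=False)[2][0]
        print(st[i],P.mean(0).round(4),np.degrees(np.arctan2(e[1],e[0])).round(1))
plan((.4355,.103,.12,0),)
```

```text
[140  88  43  30 883] [0.3174 0.3019] -169.3
[ 175  121   61   51 1105] [0.3647 0.2512] -145.3
[511 205  49  27 833] [0.7899 0.1611] -15.9
[240 352  20  18 284] [ 0.4124 -0.0725] -79.6
t 30.40 p [ 0.6188 -0.0652  0.1883] phi 89.1 w 0.0424 f 0.0 q6 -0.22
travel [0.622 0.551 0.223] spin 1.036 rows 10.4
```

Run:
```python
from h import *
plan((.365,.2515,.14,124.7))
```

```text
t 30.40 p [ 0.6188 -0.0652  0.1883] phi 89.1 w 0.0424 f 0.0 q6 -0.22
travel [0.864 1.042 0.154] spin -0.415 rows 8.2
```

Request:
carry_out([
  {"travel": [0.8,0.96,0],"spin": -0.415,"gripper": 0.3},
  {"travel": [0.8,0.96,0],"spin": -0.415,"gripper": 0},
  {"travel": [0.8,0.96,0],"spin": -0.415,"gripper": 0},
  {"travel": [0.8,0.96,0],"spin": -0.415,"gripper": 0},
  {"travel": [0.8,0.96,0],"spin": -0.415,"gripper": 0},
  {"travel": [0.8,0.96,0],"spin": -0.415,"gripper": 0},
  {"travel": [0.8,0.96,0.1],"spin": -0.415,"gripper": 0},
  {"travel": [0.8,0.96,0.15],"spin": -0.415,"gripper": 0},
])

```text
time_s: 31.2
ee_pos: [0.3806, 0.2292, 0.1387]
eef_rot: [-0.939, 2.995, 0.001]
wrist_force: [1.2, -0.3, -0.3]
width: 0.0854
gripper_force: 0.0
```

Run:
```python
from h import *
plan((.365,.2515,.006,124.7))
c=cam('wrist','w10')
h=cv2.cvtColor(c['img'],cv2.COLOR_RGB2HSV); m=((h[:,:,0]<14)&(h[:,:,1]>100)&(h[:,:,2]>60)).astype(np.uint8)
n,l,st,ce=cv2.connectedComponentsWithStats(m)
for i in range(1,n):
    if st[i,4]>300: 
        q=np.argwhere(l==i)[:,::-1]; P=np.array([ray(c,u,v,.022)[:2] for u,v in q]); e=np.linalg.svd(P-P.mean(0),full_matrices=False)[2][0]
        print(st[i],P.mean(0).round(4),np.degrees(np.arctan2(e[1],e[0])).round(1))
```

```text
t 31.20 p [0.3806 0.2292 0.1387] phi 124.8 w 0.0854 f 0.0 q6 -0.25
travel [0.002 0.091 0.442] spin 0.001 rows 2.7
[ 293  158   25   89 2011] [0.364  0.2505] 35.1
```

Request:
carry_out([
  {"travel": [0.003,0.088,0.15],"spin": 0,"gripper": 0},
  {"travel": [0.003,0.088,0.3],"spin": 0,"gripper": 0},
  {"travel": [0.003,0.088,0.44],"spin": 0,"gripper": 0},
  {"travel": [0.003,0.088,0.44],"spin": 0,"gripper": 0},
  {"travel": [0.003,0.088,0.44],"spin": 0,"gripper": 1},
  {"travel": [0.003,0.088,0.44],"spin": 0,"gripper": 1},
  {"travel": [0.003,0.088,0.44],"spin": 0,"gripper": 1},
  {"travel": [0.003,0.088,0.44],"spin": 0,"gripper": 1},
], newtons=70)

```text
time_s: 32.05
ee_pos: [0.367, 0.2486, 0.0073]
eef_rot: [-0.936, 2.996, 0.0]
wrist_force: [-0.5, 0.1, -0.5]
width: 0.0283
gripper_force: 0.0
```

Request:
carry_out([
  {"travel": [0,0,0],"spin": 0,"gripper": 1},
  {"travel": [0,0,-0.15],"spin": 0,"gripper": 1},
  {"travel": [0,0,-0.3],"spin": 0,"gripper": 1},
  {"travel": [0,0,-0.45],"spin": 0,"gripper": 1},
  {"travel": [0,0,-0.6],"spin": 0.3,"gripper": 1},
  {"travel": [0,0,-0.6],"spin": 0.3,"gripper": 1},
  {"travel": [0,0,-0.6],"spin": 0.3,"gripper": 1},
  {"travel": [0,0,-0.6],"spin": 0.3,"gripper": 1},
])

```text
time_s: 32.85
ee_pos: [0.366, 0.2482, 0.1865]
eef_rot: [-0.241, 3.132, 0.0]
wrist_force: [-0.0, 0.3, -3.1]
width: 0.0183
gripper_force: 71.1
```

Run:
```python
from h import *
plan((.6165,.06,.18,89.4))
```

```text
t 32.85 p [0.366  0.2482 0.1865] phi 98.8 w 0.0183 f 71.1 q6 0.26
travel [-0.729 -0.748  0.022] spin 0.109 rows 6.3
```

Request:
carry_out([
  {"travel": [-0.725,-0.745,0.02],"spin": 0.109,"gripper": 1},
  {"travel": [-0.725,-0.745,0.02],"spin": 0.109,"gripper": 1},
  {"travel": [-0.725,-0.745,0.02],"spin": 0.109,"gripper": 1},
  {"travel": [-0.725,-0.745,0.02],"spin": 0.109,"gripper": 1},
  {"travel": [-0.725,-0.745,0.02],"spin": 0.109,"gripper": 1},
  {"travel": [-0.725,-0.745,0.02],"spin": 0.109,"gripper": 1},
  {"travel": [-0.725,-0.745,0.02],"spin": 0.109,"gripper": 1},
  {"travel": [-0.725,-0.745,0.02],"spin": 0.109,"gripper": 1},
])

```text
time_s: 33.65
ee_pos: [0.6166, 0.0599, 0.179]
eef_rot: [-0.009, -3.14, 0.0]
wrist_force: [0.2, 1.0, -3.7]
width: 0.0183
gripper_force: 71.1
```

Run:
```python
from h import *
plan((.6165,.06,.0935,89.4))
c=cam('wrist','w11'); sv('v11',c['img'])
```

```text
t 33.65 p [0.6166 0.0599 0.179 ] phi 89.7 w 0.0183 f 71.1 q6 -0.03
travel [-0.     0.     0.285] spin 0.003 rows 1.7
```

View pics/v11.png

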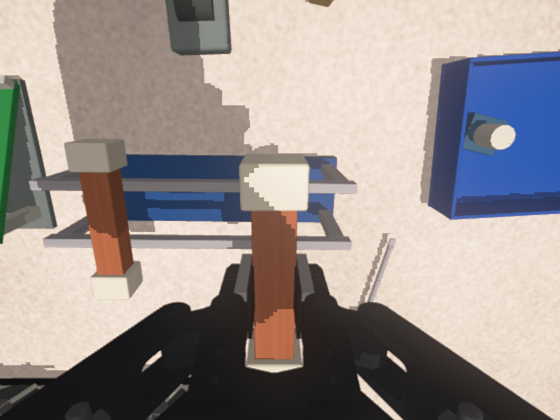

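Bar B lies across both rails. Bar A is held centred above its place, with the inner edge of the block at v=210. Lowering.

Request:
carry_out([
  {"travel": [-0.004,0,0.1],"spin": 0,"gripper": 1},
  {"travel": [-0.004,0,0.2],"spin": 0,"gripper": 1},
  {"travel": [-0.004,0,0.27],"spin": 0,"gripper": 1},
  {"travel": [-0.004,0,0.286],"spin": 0,"gripper": 1},
  {"travel": [-0.004,0,0.286],"spin": 0,"gripper": 1},
])

```text
time_s: 34.2
ee_pos: [0.6154, 0.0624, 0.0947]
eef_rot: [-0.007, -3.14, -0.0]
wrist_force: [-0.1, 0.5, -2.6]
width: 0.0184
gripper_force: 71.3
```

Request:
carry_out([
  {"travel": [0,0,0],"spin": 0,"gripper": 0.5},
  {"travel": [0,0,0],"spin": 0,"gripper": 0.5},
  {"travel": [0,0,0],"spin": 0,"gripper": 0.5},
  {"travel": [0,0,-0.1],"spin": 0,"gripper": 0.5},
  {"travel": [0,0,-0.3],"spin": 0,"gripper": 0.5},
  {"travel": [0,0,-0.3],"spin": 0,"gripper": 0.5},
])

```text
time_s: 34.8
ee_pos: [0.6186, 0.0613, 0.1896]
eef_rot: [0.011, 3.135, -0.0]
wrist_force: [0.5, 0.0, -0.2]
width: 0.0426
gripper_force: 0.0
```

Run:
```python
from h import *
plan((.4355,.103,.14,60),(.4355,.103,.14,0))
```

```text
t 34.80 p [0.6186 0.0613 0.1896] phi 89.6 w 0.0426 f 0.0 q6 -0.02
travel [0.613 0.134 0.161] spin 0.344 rows 3.9
travel [0.613 0.134 0.161] spin 1.042 rows 10.4
```

Request:
carry_out([
  {"travel": [0.613,0.134,0],"spin": 0.344,"gripper": 0.3},
  {"travel": [0.613,0.134,0],"spin": 0.344,"gripper": 0},
  {"travel": [0.613,0.134,0],"spin": 0.344,"gripper": 0},
  {"travel": [0.613,0.134,0.15],"spin": 0.344,"gripper": 0},
  {"travel": [0.613,0.134,0.2],"spin": 0.344,"gripper": 0},
  {"travel": [0.613,0.134,0.2],"spin": 0.344,"gripper": 0},
  {"travel": [0.613,0.134,0.2],"spin": 0.344,"gripper": 0},
])

```text
time_s: 35.5
ee_pos: [0.4341, 0.1029, 0.1251]
eef_rot: [0.812, 3.034, 0.0]
wrist_force: [1.3, -0.1, 0.1]
width: 0.0856
gripper_force: 0.0
```

Run:
```python
from h import *
plan((.4355,.103,.004,60))
c=cam('wrist','w12'); sv('v12',c['img'][60:360,100:500])
```

```text
t 35.50 p [0.4341 0.1029 0.1251] phi 60.0 w 0.0856 f 0.0 q6 0.57
travel [-0.003  0.002  0.404] spin 0.000 rows 2.4
```

View pics/v12.png

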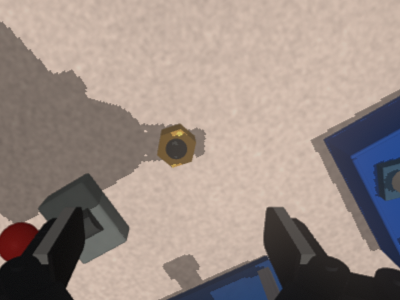

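The nut's flats face the fingers, and the lever is clear. Descending.

Request:
carry_out([
  {"travel": [-0.003,0.002,0.2],"spin": 0,"gripper": 0},
  {"travel": [-0.003,0.002,0.39],"spin": 0,"gripper": 0},
  {"travel": [-0.003,0.002,0.4],"spin": 0,"gripper": 0},
  {"travel": [-0.003,0.002,0.4],"spin": 0,"gripper": 1},
  {"travel": [-0.003,0.002,0.4],"spin": 0,"gripper": 1},
  {"travel": [-0.003,0.002,0.4],"spin": 0,"gripper": 1},
  {"travel": [-0.003,0.002,0.4],"spin": 0,"gripper": 1},
  {"travel": [-0.003,0.002,0.4],"spin": 0,"gripper": 1},
], newtons=50)

```text
time_s: 36.35
ee_pos: [0.4359, 0.103, 0.006]
eef_rot: [0.812, 3.031, 0.001]
wrist_force: [-1.6, -0.5, 15.7]
width: 0.0297
gripper_force: 48.2
```

Request:
carry_out([
  {"travel": [0,0,-0.15],"spin": 0,"gripper": 1},
  {"travel": [0,0,-0.3],"spin": 0,"gripper": 1},
  {"travel": [0,0,-0.45],"spin": 0,"gripper": 1},
  {"travel": [0,0,-0.55],"spin": 0,"gripper": 1},
  {"travel": [0,0,-0.55],"spin": 0,"gripper": 1},
])

```text
time_s: 36.85
ee_pos: [0.4365, 0.1031, 0.174]
eef_rot: [0.811, 3.027, 0.004]
wrist_force: [0.8, -0.1, -0.7]
width: 0.0299
gripper_force: 50.5
```

Run:
```python
from h import *
plan((.545,.318,.165,None),(.535,.318,.165,10))
```

```text
t 36.85 p [0.4365 0.1031 0.174 ] phi 60.0 w 0.0299 f 50.5 q6 0.57
travel [0.045 0.801 0.033] spin 0.000 rows 4.8
travel [0.074 0.784 0.033] spin 0.582 rows 5.8
```

Request:
carry_out([
  {"travel": [0.04,0.81,0.02],"spin": 0.58,"gripper": 1},
  {"travel": [0.04,0.81,0.02],"spin": 0.58,"gripper": 1},
  {"travel": [0.04,0.81,0.02],"spin": 0.58,"gripper": 1},
  {"travel": [0.04,0.81,0.02],"spin": 0.58,"gripper": 1},
  {"travel": [0.04,0.81,0.02],"spin": 0.58,"gripper": 1},
  {"travel": [0.04,0.81,0.02],"spin": 0.58,"gripper": 1},
  {"travel": [0.04,0.81,0.02],"spin": 0.58,"gripper": 1},
  {"travel": [0.04,0.81,0.02],"spin": 0.58,"gripper": 1},
])

```text
time_s: 37.65
ee_pos: [0.5451, 0.319, 0.1632]
eef_rot: [-2.011, -2.414, 0.001]
wrist_force: [0.2, -0.5, -0.8]
width: 0.0295
gripper_force: 50.5
```

Run:
```python
from h import *
plan((.55,.318,.014,10))
```

```text
t 37.65 p [0.5451 0.319  0.1632] phi 10.4 w 0.0295 f 50.5 q6 1.79
travel [-0.006  0.016  0.497] spin 0.005 rows 3.0
```

Request:
carry_out([
  {"travel": [-0.006,0.016,0.2],"spin": 0,"gripper": 1},
  {"travel": [-0.006,0.016,0.35],"spin": 0,"gripper": 1},
  {"travel": [-0.006,0.016,0.49],"spin": 0,"gripper": 1},
  {"travel": [-0.006,0.016,0.49],"spin": 0,"gripper": 1},
  {"travel": [-0.006,0.016,0.49],"spin": 0,"gripper": 0.4},
  {"travel": [-0.006,0.016,0.49],"spin": 0,"gripper": 0.4},
  {"travel": [-0.006,0.016,0.2],"spin": 0,"gripper": 0.4},
  {"travel": [-0.006,0.016,0],"spin": 0,"gripper": 0.4},
])

```text
time_s: 38.45
ee_pos: [0.5504, 0.3183, 0.1196]
eef_rot: [2.015, 2.41, 0.001]
wrist_force: [1.1, 0.3, -0.8]
width: 0.0512
gripper_force: 0.0
```

Request:
carry_out([
  {"travel": [-0.8,-0.75,-0.25],"spin": 0,"gripper": 0.4},
  {"travel": [-0.8,-0.75,-0.25],"spin": 0,"gripper": 0.6},
  {"travel": [-0.8,-0.75,-0.25],"spin": 0,"gripper": 1},
  {"travel": [-0.8,-0.75,-0.25],"spin": 0,"gripper": 1},
  {"travel": [-0.8,-0.75,-0.25],"spin": 0,"gripper": 1},
  {"travel": [-0.8,-0.75,-0.25],"spin": 0,"gripper": 1},
  {"travel": [-0.8,-0.75,-0.25],"spin": 0,"gripper": 1},
  {"travel": [-0.8,-0.75,-0.25],"spin": 0,"gripper": 1},
])

```text
time_s: 39.25
ee_pos: [0.3704, 0.0402, 0.1945]
eef_rot: [2.016, 2.403, 0.004]
wrist_force: [1.2, -0.0, -0.7]
width: 0.0001
gripper_force: 0.0
```

Run:
```python
from h import *
plan((.375,-.003,.16,0),(.375,-.003,.08,0))
s=cam('scene','sc13'); d=cam('side','s13')
u,v=[int(k) for k in proj(s,[.56,.0,.04])[0]]; a=cv2.resize(s['img'][v-85:v+75,u-140:u+140],(700,400),interpolation=cv2.INTER_CUBIC)
u,v=[int(k) for k in proj(d,[.56,.0,.04])[0]]; print(u,v); b=cv2.resize(d['img'][90:390,200:340],(93,200))
sv('v13',a); sv('v13b',cv2.resize(d['img'][120:380,200:400],(460,598),interpolation=cv2.INTER_CUBIC))
```

```text
t 39.25 p [0.3704 0.0402 0.1945] phi 10.0 w 0.0001 f 0.0 q6 1.29
travel [-0.144 -0.01   0.115] spin 0.116 rows 1.2
travel [-0.144 -0.012  0.382] spin 0.116 rows 2.5
282 214
```

View pics/v13.png

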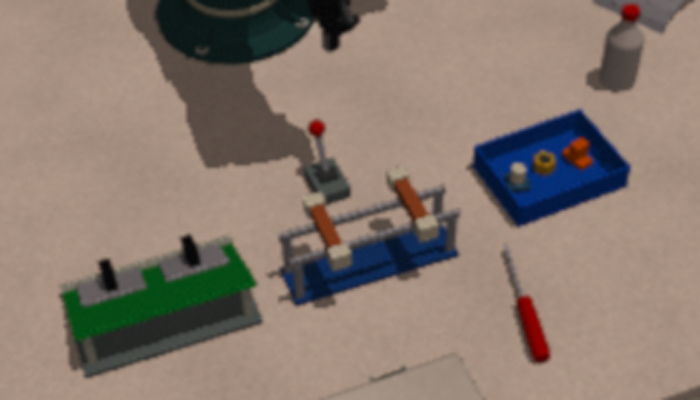

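Everything is in place: both bars across the rails, both covers at the lip, and all three fittings in the tray. Next is the lever, with the fingers shut, coming from the robot side.

Request:
carry_out([
  {"travel": [-0.144,-0.02,0.1],"spin": 0.116,"gripper": 1},
  {"travel": [-0.144,-0.02,0.1],"spin": 0.116,"gripper": 1},
  {"travel": [-0.144,-0.02,0.1],"spin": 0.116,"gripper": 1},
  {"travel": [-0.144,-0.02,0.25],"spin": 0.116,"gripper": 1},
  {"travel": [-0.144,-0.02,0.395],"spin": 0.116,"gripper": 1},
  {"travel": [-0.144,-0.02,0.395],"spin": 0.116,"gripper": 1},
])

```text
time_s: 39.95
ee_pos: [0.3711, 0.0006, 0.0704]
eef_rot: [-2.211, -2.225, 0.004]
wrist_force: [-0.3, -0.8, -0.0]
width: -0.0004
gripper_force: 0.0
```

Run:
```python
from h import *
plan((.43,-.003,.076,0),(.475,-.003,.076,0)); print(readout.get_obs()['wrist_force'])
```

```text
t 39.95 p [0.3711 0.0006 0.0704] phi 0.4 w -0.0004 f 0.0 q6 1.35
travel [-0.013  0.196 -0.02 ] spin 0.004 rows 1.2
travel [-0.014  0.346 -0.021] spin 0.004 rows 2.1
[-0.27709444 -0.77227505 -0.00848286]
```

Request:
carry_out([
  {"travel": [-0.01,0.06,-0.02],"spin": 0,"gripper": 1},
  {"travel": [-0.01,0.12,-0.02],"spin": 0,"gripper": 1},
  {"travel": [-0.01,0.18,-0.02],"spin": 0,"gripper": 1},
  {"travel": [-0.01,0.22,-0.02],"spin": 0,"gripper": 1},
  {"travel": [-0.01,0.26,-0.02],"spin": 0,"gripper": 1},
  {"travel": [-0.01,0.3,-0.02],"spin": 0,"gripper": 1},
  {"travel": [-0.01,0.33,-0.02],"spin": 0,"gripper": 1},
  {"travel": [-0.01,0.33,-0.02],"spin": 0,"gripper": 1},
])

```text
time_s: 40.75
ee_pos: [0.4691, -0.0032, 0.0781]
eef_rot: [-2.214, -2.221, 0.008]
wrist_force: [-14.7, -0.6, 3.2]
width: 0.0002
gripper_force: 7.7
```

Request:
carry_out([
  {"travel": [0,0.02,0],"spin": 0,"gripper": 1},
  {"travel": [0,0.03,0],"spin": 0,"gripper": 1},
  {"travel": [0,0.03,0],"spin": 0,"gripper": 1},
])

```text
time_s: 41.05
ee_pos: [0.4706, -0.003, 0.0773]
eef_rot: [-2.208, -2.215, 0.023]
wrist_force: [-57.5, -5.1, 39.1]
width: -0.0006
gripper_force: 30.2
```

Run:
```python
from h import *
for n in ('scene','side'):
    c=cam(n,n+'14'); im=c['img']; h=cv2.cvtColor(im,cv2.COLOR_RGB2HSV); m=(((h[:,:,0]<6)|(h[:,:,0]>174))&(h[:,:,1]>170)&(h[:,:,2]>70)).astype(np.uint8)
    k,l,st,ce=cv2.connectedComponentsWithStats(m)
    for i in range(1,k):
        P=ray(c,*ce[i],.097)
        if st[i,4]>5 and .36<P[0]<.55 and abs(P[1])<.08: print(n,st[i],ce[i].round(1),P.round(4))
print(readout.get_obs()['wrist_force'])
```

```text
scene [276 195   6   6  25] [278.4 197.6] [ 0.5024 -0.0012  0.097 ]
side [301 201   8   8  47] [304.8 204.8] [0.496  0.0031 0.097 ]
[-57.40178301  -5.09987868  37.99480893]
```

The lever is against its stop, with the tip at x of about 0.50. Backing off.

Request:
carry_out([
  {"travel": [0,-0.06,0],"spin": 0,"gripper": 1},
  {"travel": [0,-0.2,0],"spin": 0,"gripper": 1},
  {"travel": [0,-0.3,0],"spin": 0,"gripper": 1},
  {"travel": [0,-0.33,-0.2],"spin": 0,"gripper": 1},
  {"travel": [0,-0.33,-0.4],"spin": 0,"gripper": 1},
  {"travel": [0,-0.33,-0.4],"spin": 0,"gripper": 1},
  {"travel": [0,-0.33,-0.4],"spin": 0,"gripper": 1},
])

```text
time_s: 41.85
ee_pos: [0.3836, -0.0043, 0.2018]
eef_rot: [2.215, 2.222, 0.004]
wrist_force: [0.7, -1.0, 0.5]
width: -0.0001
gripper_force: 0.0
```

Run:
```python
from h import *
o=readout.get_obs(); print(o['time_s'],o['ee_pos'],o['wrist_force'])
for n in ('scene','side'):
    c=cam(n,n+'15'); h=cv2.cvtColor(c['img'],cv2.COLOR_RGB2HSV); m=(((h[:,:,0]<6)|(h[:,:,0]>174))&(h[:,:,1]>170)&(h[:,:,2]>70)).astype(np.uint8)
    k,l,st,ce=cv2.connectedComponentsWithStats(m)
    for i in range(1,k):
        P=ray(c,*ce[i],.097)
        if st[i,4]>5 and .36<P[0]<.55 and abs(P[1])<.08: print(n,st[i,4],P.round(4))
# change check vs. before the push around rack/board/tray
a=load('scene13' if False else 'sc13')['img'].astype(int); b=load('scene15')['img'].astype(int); c=load('scene15')
for nm,P in dict(rack=[.6165,0,.07],covers=[.55,-.3,.05],tray=[.562,.317,.02]).items():
    u,v=[int(k) for k in proj(c,P)[0]]; print(nm, np.abs(a-b).max(2)[v-22:v+22,u-35:u+35].mean().round(1))
```

```text
41.85 [ 0.38362169 -0.00429785  0.20179621] [ 0.74675225 -0.97790316  0.45493171]
scene 26 [ 0.501  -0.0028  0.097 ]
side 45 [0.4958 0.0015 0.097 ]
rack 1.8
covers 1.3
tray 5.9
```

The lever stayed over. The tray region changed slightly, so I'll check the fittings numerically.

Run:
```python
from h import *
for n in ('sc13','scene14','scene15','s13','side15'):
    c=load(n); h=cv2.cvtColor(c['img'],cv2.COLOR_RGB2HSV); H,S,V=h[:,:,0],h[:,:,1],h[:,:,2]
    z=np.zeros_like(H); q=proj(c,[[.50,.23,.0],[.50,.405,0],[.63,.41,.0],[.63,.235,.0]]).astype(int); cv2.fillConvexPoly(z,q,1)
    for nm,m,hz in (('orange',(H<12)&(S>150)&(V>90),.02),('brass',(H>14)&(H<32)&(S>90)&(V>60),.014),('white',(S<70)&(V>110),.034)):
        p=np.argwhere(m&(z>0)); print(n,nm,len(p), ray(c,*p.mean(0)[::-1],hz).round(3) if len(p) else '')
```

```text
sc13 orange 63 [0.557 0.376 0.02 ]
sc13 brass 50 [0.549 0.32  0.014]
sc13 white 25 [0.562 0.268 0.034]
scene14 orange 63 [0.557 0.376 0.02 ]
scene14 brass 52 [0.548 0.325 0.014]
scene14 white 20 [0.558 0.291 0.034]
scene15 orange 63 [0.557 0.376 0.02 ]
scene15 brass 52 [0.548 0.325 0.014]
scene15 white 20 [0.558 0.291 0.034]
s13 orange 10 [0.556 0.359 0.02 ]
s13 brass 121 [0.55  0.318 0.014]
s13 white 79 [0.564 0.267 0.034]
side15 orange 9 [0.553 0.363 0.02 ]
side15 brass 128 [0.549 0.323 0.014]
side15 white 80 [0.561 0.289 0.034]
```

The standoff was knocked about 2 cm, but it is still standing inside the tray. Handing in.

```bash
python3 -c "
from bench import ctrl
print(ctrl.hand_in())"
```

```text
the job is handed in; nothing more can be done
None
```

I handed the job in, with no verdict shown: both bars, both covers and all three fittings are in place and the lever is fully over, but I viewed 15 pictures, one over the limit of 14.

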